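# Load the barrel of a bench polishing machine with cut brass tubes

## Robot

A 7-joint arm with a two-finger parallel gripper is mounted at the origin on a cart in front of the work surface, level with it; the furniture and walls round the work are solid. World frame = base frame: x ahead of the robot, y to its left, z up, the work surface at z = 0. Lengths are in m, angles in rad, forces in N, time in s.
With the tool pointing down it reaches from about 0.35 to 0.9 m from the base axis. Payload 8.1 kg.
Tool frame: the origin (TCP) lies midway between the tips of the shut fingers; the grasp point (between the pads) lies 19 mm behind it; z points along the fingers, y is the direction in which the jaws open and shut (so a half turn about z gives the same grasp; the last joint's range is limited). The gripper opens to 92 mm and grips with 3 to 60 N. Pads are 19 mm wide; open, the fingers measure 130 mm over their backs; the gripper's body (75 mm by 190 mm) begins 47 mm behind the grasp point.
Start: joints at [-1.296, 0.434, 0.025, 1.573, -0.012, 1.134, -0.075], TCP at [0.231, 0.581, 0.227] pointing down, gripper open.
Joint ranges: [-2.62, 2.62], [-0.44, 2.09], [-1.27, 1.32], [0.08, 2.57], [-1.32, 4.46], [0.12, 2], [-2.74, 2.74]. Speed limits (rad/s): [2.22, 2.22, 3.01, 3.01, 3.14, 3.14, 3.14].

## Interface

Orientations are given as a rotation vector (axis times angle).
In Python, from cell import arm gives the robot as it stands. The module is installed in compiled form; this text tells all that it offers.
- The arm moves only by the tool jog_arm, never from a script. Its argument "increments" is a list of rows, each an object with "slide": the shift along the tool's x, y, z in mm, a list of three; "roll": the turn about the tool's z in rad; "gripper": the opening, from 0 (shut) to 1 (fully open). In form: [{"slide": [x, y, z], "roll": roll, "gripper": gripper}, ...]. A call has exactly 10 rows; each row is the pose to reach, as a shift and turn from the pose commanded when the call began, along the tool's axes at that moment; what a row does not reach only later rows make up. A row lasts 1/12 s, in which the tool goes at most 41.7 mm and 7.16 degrees, less where a joint would pass 70% of its speed; a pose out of reach is approached as far as the arm can. A call with a gripper value outside its range is refused whole. The fingers move at their own pace and stop on an object; "newtons" is the grip in N (left out, the last holds). Time passes only in rows, so rows that repeat a pose let the fingers close, or fill a call up. It gives the time, the measured TCP pose, the force and the opening at its end, in the units of the state.
- arm.observe(): the state, without advancing time (a new reading comes with each control period).
- arm.get_image(name): name is "side" or "top"; returns a dict with "frame" (400x640x3 uint8, blue, green, red), "depth" (400x640 float32, m along the optical axis (not along the pixel's ray), 0 where there is no reading), "intrinsics" (3x3 intrinsics, pixels), "R" (3x3) and "t" (3): a world point X has camera coordinates R X + t. Camera axes: x right, y down, z forward; pixel columns grow to the right and rows downward; lengths in m; the calibration is good to about 2 mm. A picture is of the moment at which its call begins.
- arm.sign_off(): hands the job in, once; it reports no verdict.
The state is a dict: "clock": time; "joints": joint angles; "dq": joint speeds; "joint_efforts": joint torques, N m; "position": TCP position; "ee_rot": TCP orientation; "force": force on the tool from outside, world axes, zero at the start; "ft_torque": the same for the moment, N m; "width": opening from 0.0 (shut) to 1.0 (fully open).
Only numpy, scipy, OpenCV 4.12 (cv2) and the standard library are available. Lean on these libraries where they do the work, as an engineer would, in place of code of your own. Each camera call takes 0.05 s, during which the arm holds its last target.

## Task

Load the little polishing machine: turn its turntable by the upright spokes until the barrel is at the brass arrow on the base, swing the barrel's dust cover fully aside on its pin, and put every brass tube lying on the worktop into the barrel. Then swing the cover back so that the barrel is fully shut, and turn the turntable so that the barrel faces the grey drive unit. Make sure the barrel is still at the arrow when the cover is open, and keep the cover shut whenever the barrel is away from the arrow.

Things in the scene. Friction and masses are not known exactly. Their poses are not given: they have to be found in the camera images.
- turntable (a joint): Turntable angle, rad: 0 when the barrel is at the brass arrow (load mark), growing counter-clockwise seen from above; -1.4 when the barrel faces the drive unit. Range -2.6 to 2.6. It turns freely both ways with friction (about 6 N at a spoke moves it) and stays where it is left; a careless swing of the cover can drag it along a little.
- cover (a joint): Dust cover angle, rad: 0 when it shuts the barrel (hard stop), growing counter-clockwise seen from above to 1.95 (hard stop); the mouth is quite clear from 1.5. Turns about its single upright pin with light friction (about 0.6 N at the knob) and stays where it is left.
- cover_knob (a point): Middle of the grip of the cover's upright black knob (round, 16 mm across, 33 mm tall, this point 22 mm above the plate's top and 11 mm below the knob's top), about 101 mm above the worktop. The knob stands at the centre of the round plate, over the barrel's centre when shut.
- cover_pin (a point): The cover's pivot axis (upright), at the plate's top; 58 mm from the knob. The cover is a flat aluminium plate 5 mm thick, round end 87 mm across, its top 79.5 mm above the worktop. The pin's head rises 7 mm above this.
- barrel_mouth (a point): Centre of the open round mouth of the barrel, at rim height (73 mm above the worktop), with its frame turning with the turntable. The barrel is 84 mm across outside, 76 mm inside, 51 mm deep; its centre is 55 mm from the turntable axis.
- turntable_axis (a point): The upright axis of the turntable, at the top of its disc (17 mm above the worktop). Aluminium disc 210 mm across on a dark round fixed base 252 mm across and 8 mm high. It carries the steel barrel, a small brass pointer outside the barrel, a low dark counterweight opposite, and three upright spokes.
- spoke_left (a point): Upright round steel spoke on the disc's rim, 72 degrees clockwise (seen from above) from the barrel, 94 mm from the axis; 14 mm across (16 mm at its head), 47 mm tall; this point is 32 mm up it, 15 mm below its top (49 mm above the worktop). May be gripped from above or pushed.
- spoke_back (a point): The same kind of spoke, opposite the barrel, 94 mm from the axis; point 32 mm up it.
- spoke_right (a point): The same kind of spoke, 72 degrees counter-clockwise (seen from above) from the barrel, 94 mm from the axis; point 32 mm up it. Keep the gripper clear of the tall fixed plywood form behind it: its near end stands at about x 0.65, y -0.08, over 0.2 m high, and it runs away to the back and right.
- load_mark (a point): Brass arrow on the rim of the fixed base, 115 mm from the turntable axis on the side towards the robot, pointing to the axis. The barrel is to stand beside it for loading.
- run_mark (a point): Point on the rim of the fixed base in front of the grey drive unit (housing 46 x 56 mm, 74 mm high, rubber wheel towards the turntable), 115 mm from the axis. It lies 80 degrees clockwise from the arrow, seen from above.
- tube_1_center (a point): Centre of one brass tube, 8 mm across, 50 mm long along its y axis, lying on the worktop (centre 4 mm up); does not roll; 30 g. Three or four tubes are present.
- tube_2_center (a point): Centre of one brass tube, 8 mm across, 50 mm long along its y axis, lying on the worktop (centre 4 mm up); does not roll; 30 g. Three or four tubes are present.
- tube_3_center (a point): Centre of one brass tube, 8 mm across, 50 mm long along its y axis, lying on the worktop (centre 4 mm up); does not roll; 30 g. Three or four tubes are present.
- tube_4_center (a point): Centre of one brass tube, 8 mm across, 50 mm long along its y axis, lying on the worktop (centre 4 mm up); does not roll; 30 g. Three or four tubes are present.

How it is judged:
By the outcome, as a careful person would: the job done as asked, in the order asked, and still so for the second after the job is handed in, with the robot touching nothing.
Of tube_1, tube_2, tube_3, tube_4 only 3 to 4 are there at a start; the rules pass over those that are not, and their reading is None.
At some moment in a run one of tube_1, tube_2, tube_3, tube_4 may be knocked a few centimetres aside while the robot is not near it.
Once in a run the grip may slacken for a moment while it holds something.
It also fails if it takes over 208 s, if anything falls off the work surface, if the arm or the gripper's body presses on something with over 40 N, if the wrist force passes 120 N, or if a joint passes its speed limit or range.

## Working session

There is one attempt and no reset: what is moved stays moved. The work goes in short steps, Python scripts to look and compute and a tool call to move; the robot and the scene stay as the last step left them, time stands still between calls to the robot, and variables do not carry over. Pictures are saved under pics/ and viewed, and the job is handed in when it is done.

Besides the shell and the picture viewer there is one more tool, called after ">>>" by a JSON object that holds its "method" and its "body", one argument or row to a line. jog_arm: Moves the arm, as the interface text tells. Its arguments: {"type":"object","properties":{"increments":{"type":"array"},"newtons":{"type":"number"}},"required":["increments"]}

```bash
mkdir -p pics; ls; cat > h.py <<'E'
import numpy as np, cv2
from cell import arm
from scipy.spatial.transform import Rotation as Rn
def snap(name,tag):
    im=arm.get_image(name); np.savez(f'{tag}.npz',**im); cv2.imwrite(f'pics/{tag}.png',im['frame']); return im
def load(tag): return dict(np.load(f'{tag}.npz'))
def px2w(im,u,v,z=None):
    K,R,t=im['intrinsics'],im['R'],im['t']
    ray=np.linalg.inv(K)@np.array([u,v,1.0])
    C=-R.T@t; d=R.T@ray
    if z is None:
        dd=im['depth'][int(round(v)),int(round(u))]; return C+d*dd
    return C+d*(z-C[2])/d[2]
def w2px(im,X):
    c=im['R']@np.asarray(X)+im['t']; p=im['intrinsics']@c; return p[:2]/p[2]
def crop(im,u0,v0,u1,v1,s,tag):
    c=im['frame'][v0:v1,u0:u1]; cv2.imwrite(f'pics/{tag}.png',cv2.resize(c,None,fx=s,fy=s,interpolation=cv2.INTER_CUBIC))
E
python3 - <<'E'
from h import *
print(arm.observe())
for n in('side','top'):
    im=snap(n,n+'0'); print(n,im['intrinsics'],-im['R'].T@im['t'],im['R'])
E
```

```text
pics
{'clock': 0.0, 'joints': array([-1.29559087,  0.43521824,  0.02499269,  1.57410309, -0.01159288,
        1.13395602, -0.07508959]), 'dq': array([-0.00079393, -0.00084284,  0.00075881, -0.00093282,  0.00030674,
        0.00048596,  0.00116485]), 'joint_efforts': array([-9.30748683e-04, -6.67861819e+01,  9.84530188e-01, -3.14470589e+01,
       -6.06875634e-02,  4.30289924e-02,  1.44686737e-04]), 'position': array([0.23043222, 0.58043243, 0.22594581]), 'ee_rot': array([-5.90021259e-01, -3.08555052e+00,  2.40919387e-03]), 'force': array([-0.31772013,  0.13505577,  0.03545091]), 'ft_torque': array([ 0.00739891, -0.00466363, -0.00485834]), 'width': 1.0046859309599045}
side [[455.60000885   0.         319.43910265]
 [  0.         455.60000885 198.93928872]
 [  0.           0.           1.        ]] [-0.09047844 -0.26771721  0.55339582] [[ 0.31201087 -0.94993074 -0.0167572 ]
 [-0.51064858 -0.15280019 -0.84610291]
 [ 0.80117866  0.27255034 -0.5327561 ]]
top [[432.2490734    0.         319.27430705]
 [  0.         432.2490734  206.7641023 ]
 [  0.           0.           1.        ]] [ 0.48532784 -0.0351116   1.08362641] [[-0.01841616 -0.99963429 -0.01980237]
 [-0.99565994  0.02014284 -0.09086002]
 [ 0.09122567  0.01804313 -0.99566677]]
```

View pics/top0.png

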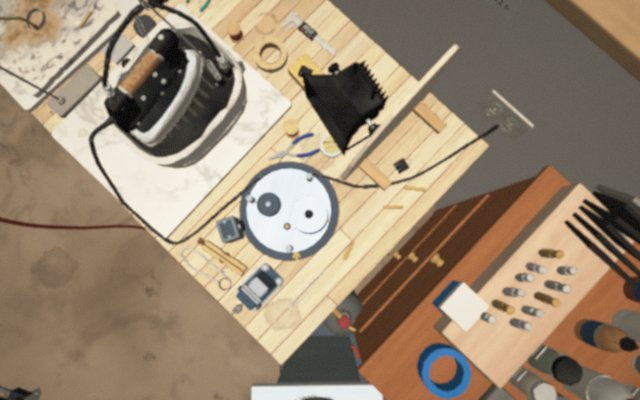

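View pics/side0.png

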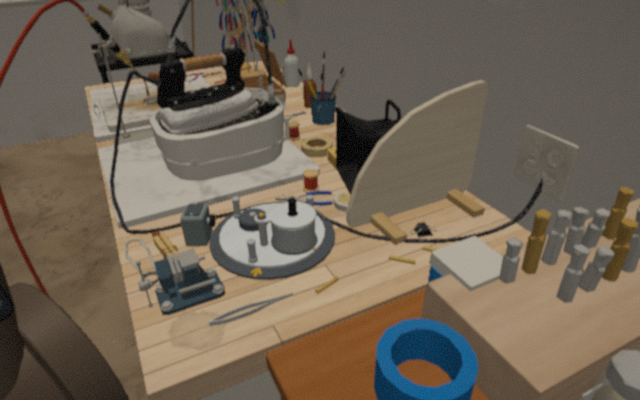

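```bash
python3 - <<'E'
from h import *
a=load('top0'); crop(a,180,130,450,310,2.9,'c_top0')
b=load('side0'); crop(b,120,170,460,340,2.3,'c_side0')
E
```

```text
(no output)
```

View pics/c_top0.png

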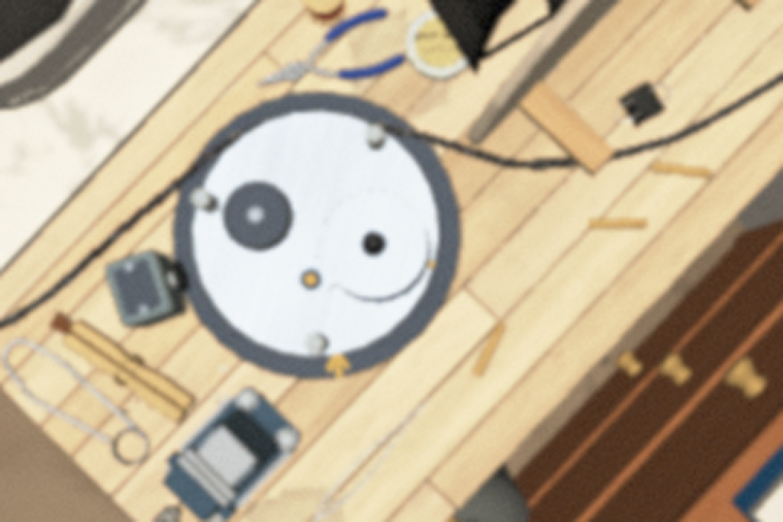

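View pics/c_side0.png

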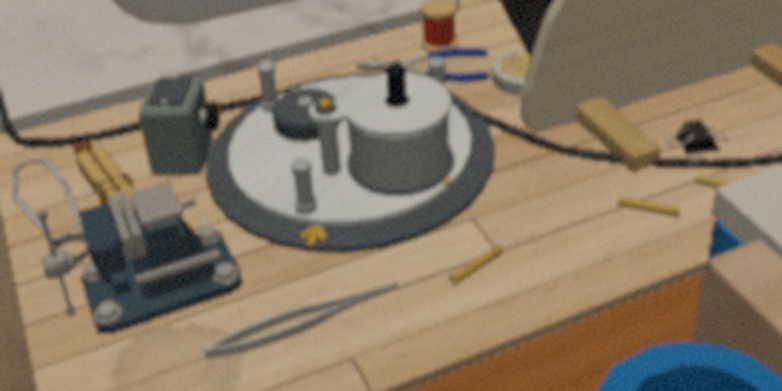

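```bash
cat >> h.py <<'E'
def cp(im,u,v,z,u0=180,v0=130,s=2.9): return px2w(im,u0+u/s,v0+v/s,z)
E
python3 - <<'E'
from h import *
a=load('top0')
np.set_printoptions(precision=4,suppress=True)
for n,u,v,z in [('knob',374,243,.112),('pin',311,279,.0865),('sL',317,342,.064),('sR',375,134,.064),('sB',203,200,.064),('arrow',338,362,.009),('t1a',500,325,.004),('t1b',479,374,.004),('t2a',590,223,.004),('t2b',645,224,.004),('t3a',654,166,.004),('t3b',711,174,.004),('drive',135,290,.074)]:
    print(n,cp(a,u,v,z), px2w(a,180+u/2.9,130+v/2.9))
# base circle fit in image
pts=[(318,93,.008),(176,236,.008),(460,236,.008),(318,379,.008)]
P=np.array([cp(a,*p) for p in pts]);print(P,P.mean(0))
o=arm.observe();print(o['position'],Rn.from_rotvec(o['ee_rot']).as_matrix())
E
```

```text
knob [0.5589 0.006  0.112 ] [0.5588 0.006  0.1133]
pin [0.5331 0.0578 0.0865] [0.5329 0.0574 0.0909]
sL [0.483  0.0556 0.064 ] [0.483  0.0557 0.0634]
sR [0.6524 0.0058 0.064 ] [0.6525 0.0058 0.0638]
sB [0.6007 0.1479 0.064 ] [0.6006 0.1477 0.0651]
arrow [0.4655 0.0428 0.009 ] [0.4656 0.0425 0.0125]
t1a [ 0.4945 -0.0963  0.004 ] [ 0.4944 -0.0961  0.0083]
t1b [ 0.4531 -0.0773  0.004 ] [ 0.4533 -0.077   0.0129]
t2a [ 0.5807 -0.176   0.004 ] [ 0.5805 -0.1758  0.0061]
t2b [ 0.5788 -0.2233  0.004 ] [ 0.5785 -0.2227  0.0075]
t3a [ 0.629  -0.2328  0.004 ] [ 0.6286 -0.2322  0.0073]
t3b [ 0.621  -0.2816  0.004 ] [ 0.6214 -0.2822  0.0015]
drive [0.5275 0.2016 0.074 ] [0.5276 0.2017 0.0734]
[[ 0.6988  0.0571  0.008 ]
 [ 0.5763  0.1815  0.008 ]
 [ 0.5713 -0.0637  0.008 ]
 [ 0.4514  0.0601  0.008 ]] [0.5744 0.0588 0.008 ]
[0.2304 0.5805 0.226 ] [[-0.9294  0.369  -0.0004]
 [ 0.369   0.9294 -0.0014]
 [-0.0001 -0.0015 -1.    ]]
```

```bash
python3 - <<'E'
from h import *
S=np.array([[.483,.0556],[.6524,.0058],[.6007,.1479]])
from scipy.optimize import least_squares
r=least_squares(lambda c:np.linalg.norm(S-c,axis=1)-.094,[.574,.059]);c=r.x;print(c,r.fun)
ang=lambda p:np.degrees(np.arctan2(*(np.array(p)-c)[::-1]))
for n,p in [('L',S[0]),('R',S[1]),('B',S[2]),('knob',(.5589,.006)),('pin',(.5331,.0578)),('arrow',(.4655,.0428))]: print(n,ang(p),np.linalg.norm(np.array(p)-c))
print(np.linalg.norm(np.array((.5589,.006))-(.5331,.0578)))
E
```

```text
[0.57574798 0.05805386] [-0.00121956 -0.00123148 -0.00075338]
L -178.4844602599383 0.09278043596675306
R -34.282347155825306 0.0927685205746538
B 74.47899148700138 0.09324661639959128
knob -107.93491859998832 0.05471251393320517
pin -179.65894856792423 0.04264873586455893
arrow -172.1225928724197 0.11129823683731123
0.05786950837876538
```

```bash
python3 - <<'E'
from h import *
a=load('top0')
d=a['depth'];vv,uu=np.mgrid[0:400,0:640]
K=a['intrinsics'];P=np.stack([(uu-K[0,2])/K[0,0]*d,(vv-K[1,2])/K[1,1]*d,d],-1)-a['t']
W=P@a['R']
np.set_printoptions(linewidth=200)
xs=np.arange(.2,1.0,.05);ys=np.arange(.7,-.45,-.05)
H=np.full((len(xs),len(ys)),-1.)
for i,x in enumerate(xs):
  for j,y in enumerate(ys):
    m=(abs(W[...,0]-x)<.025)&(abs(W[...,1]-y)<.025)&(d>0)
    if m.any(): H[i,j]=W[...,2][m].max()
print('y    ',(ys*100).round().astype(int))
for i in range(len(xs))[::-1]: print(round(xs[i],2),(H[i]*100).round().astype(int))
E
```

```text
y     [ 70  65  60  55  50  45  40  35  30  25  20  15  10   5   0  -5 -10 -15 -20 -25 -30 -35 -40]
0.95 [   5    5    5    3    3    3   15   16   14   16   16   11    3    5    5    3    0    1   27   33 -100 -100 -100]
0.9 [   5    5    3    3    3   15   15   19   29   44   43   16    3    5    5   15   16   15    1   35   41 -100 -100]
0.85 [   3   24    3    3 -100   15 -100   28   45   47   44   16    3    3   18   17   21   21    1   26   43   48 -100]
0.8 [ 1  3  3  3  3 15 30 40 45 17 16 16  3  5 18 18 17 21 25 26  3 48 48]
0.75 [-100    3    3    3    3   15   29   31   19   16   15    3    2    5    2   19   18   23   24    1    2    3   48]
0.7 [-100 -100    3    3    3   26   28   16   15   15    3    3    2    2    1   18   19   21    2   73   73    3    3]
0.65 [-100 -100 -100    3    3   24    3   14   14    3    2    2    2    2    7    6   14    3    2   73   73    0    0]
0.6 [-100 -100 -100 -100    3   11    3    3    3    3    1    7    5    8    8    8    1    1    2    1   71    0 -100]
0.55 [-100 -100 -100 -100 -100    4    4    3    3    7    8    6    4    
[... 197 characters left out ...]
00 -100 -100    1    1    2    3    5    2    1    1    1    1    1    1 -100   13   20   26]
0.4 [ -88  -89  -89 -100 -100 -100 -100 -100    1    1    7    8    8    1    1    1    1    0 -100   21   21   22   27]
0.35 [ -89  -89  -89  -89 -100 -100 -100 -100 -100    1   10    8    8    1    1    1    0 -100   14   21   21   28   27]
0.3 [ -89  -89  -89  -89  -89 -100 -100 -100 -100 -100    0    1    1    1    1    0  -37   13   13   20   21   20   26]
0.25 [ -88  -89  -89   33   34  -89 -100 -100 -100 -100 -100    1    1    0    0  -28   13   13   18   18   20   20   25]
0.2 [ -88  -88  -89   25   30  -89  -89 -100 -100 -100 -100 -100    1    0  -42  -38   13   13   18   18   18   20   25]
```

```bash
cat > cmd.py <<'E'
import json,numpy as np,sys
from scipy.spatial.transform import Rotation as Rn
from cell import arm
def get(): return json.load(open('cmd.json'))
def put(p,psi): json.dump({'p':list(map(float,p)),'psi':float(psi)},open('cmd.json','w'))
def meas():
    o=arm.observe();R=Rn.from_rotvec(o['ee_rot']).as_matrix()
    return np.array(o['position']),np.arctan2(R[1,0],R[0,0]),o
def axes(psi): # columns tool x,y,z (z down)
    return np.array([[np.cos(psi),np.sin(psi),0],[np.sin(psi),-np.cos(psi),0],[0,0,-1]])
def plan(targets,save=True,n=1):
    """targets: list of (xyz, yaw_y_deg or None); all within one call; tool-y direction modulo 180"""
    s=get();p0=np.array(s['p']);psi0=s['psi'];A=axes(psi0);psi=psi0;out=[]
    for xyz,yd in targets:
        if yd is not None:
            w=np.radians(yd+90)
            d=(w-psi+np.pi/2)%np.pi-np.pi/2
            psi=psi+d
        sl=np.round(A.T@(np.array(xyz)-p0)*1000); roll=round(-(psi-psi0),2)
        out.append((sl.tolist(),roll))
    for o in out: print(o)
    if save:
        put(p0+A@np.array(out[-1][0])/1000,psi0-out[-1][1])
def show():
    p,psi,o=meas();s=get()
    print('t',round(o['clock'],2),'meas',p.round(4),'yawY',round(np.degrees(psi)-90,1),'cmd',np.round(s['p'],4),round(np.degrees(s['psi'])-90,1),'F',np.round(o['force'],1),'w',round(o['width'],3),'q',np.round(o['joints'],2))
E
python3 - <<'E'
from cmd import *
R=Rn.from_rotvec([-5.90021259e-01, -3.08555052e+00,  2.40919387e-03]).as_matrix()
put([.231,.581,.227],np.arctan2(R[1,0],R[0,0]))
plan([((.601,.148,.150),74.5)])
E
```

```text
([-504.0, -266.0, 77.0], np.float64(-0.11))
```

```bash
mv cmd.py mv.py; python3 - <<'E'
from mv import *
put([.231,.581,.227],np.arctan2(*Rn.from_rotvec([-5.90021259e-01, -3.08555052e+00,  2.40919387e-03]).as_matrix()[[1,0],0]))
plan([((.42,.36,.227),74.5)])
E
```

```text
([-257.0, -136.0, 0.0], np.float64(-0.11))
```

>>> {"method": "jog_arm", "body": {
  "increments": [
    {"slide": [-26,-13,0],"roll": -0.01,"gripper": 0.5},
    {"slide": [-52,-27,0],"roll": -0.02,"gripper": 0.5},
    {"slide": [-78,-40,0],"roll": -0.03,"gripper": 0.5},
    {"slide": [-104,-54,0],"roll": -0.05,"gripper": 0.45},
    {"slide": [-130,-67,0],"roll": -0.06,"gripper": 0.45},
    {"slide": [-156,-81,0],"roll": -0.08,"gripper": 0.45},
    {"slide": [-182,-94,0],"roll": -0.09,"gripper": 0.45},
    {"slide": [-208,-108,0],"roll": -0.1,"gripper": 0.45},
    {"slide": [-234,-121,0],"roll": -0.11,"gripper": 0.45},
    {"slide": [-257,-135,0],"roll": -0.11,"gripper": 0.45}
  ]
}}

```text
clock: 0.93
position: [0.4207, 0.3589, 0.2265]
ee_rot: [-0.42, -3.113, 0.001]
force: [1.3, 0.4, -0.6]
width: 0.45
```

```bash
python3 - <<'E'
from mv import *
show()
plan([((.601,.148,.120),74.5)])
E
```

```text
t 0.93 meas [0.4207 0.3589 0.2265] yawY 74.6 cmd [0.4197 0.3598 0.227 ] 74.7 F [ 1.3  0.4 -0.6] w 0.45 q [-0.87  0.32  0.08  1.76 -0.03  1.07  0.53]
([-231.0, -156.0, 107.0], np.float64(0.0))
```

>>> {"method": "jog_arm", "body": {
  "increments": [
    {"slide": [-29,-20,0],"roll": 0,"gripper": 0.45},
    {"slide": [-58,-39,0],"roll": 0,"gripper": 0.45},
    {"slide": [-87,-59,0],"roll": 0,"gripper": 0.45},
    {"slide": [-116,-78,10],"roll": 0,"gripper": 0.45},
    {"slide": [-145,-98,30],"roll": 0,"gripper": 0.45},
    {"slide": [-174,-117,55],"roll": 0,"gripper": 0.45},
    {"slide": [-203,-137,80],"roll": 0,"gripper": 0.45},
    {"slide": [-231,-156,107],"roll": 0,"gripper": 0.45},
    {"slide": [-231,-156,107],"roll": 0,"gripper": 0.45},
    {"slide": [-231,-156,107],"roll": 0,"gripper": 0.45}
  ]
}}

```text
clock: 1.77
position: [0.6009, 0.1456, 0.1172]
ee_rot: [-0.426, -3.109, 0.005]
force: [-0.8, 0.3, 0.4]
width: 0.45
```

```bash
python3 - <<'E'
from mv import *
from h import *
show()
a=snap('top','top1');crop(a,200,130,400,280,4,'c_top1')
a=snap('side','side1');crop(a,150,110,390,290,3,'c_side1')
show()
E
```

```text
t 1.77 meas [0.6009 0.1456 0.1172] yawY 74.4 cmd [0.6012 0.1482 0.12  ] 74.7 F [-0.8  0.3  0.4] w 0.45 q [-0.43  0.53  0.16  1.72 -0.1   0.9   1.06]
t 1.87 meas [0.6006 0.1499 0.1197] yawY 74.7 cmd [0.6012 0.1482 0.12  ] 74.7 F [ 0.1  1.6 -0.3] w 0.45 q [-0.44  0.53  0.15  1.72 -0.1   0.9   1.06]
```

View pics/c_top1.png

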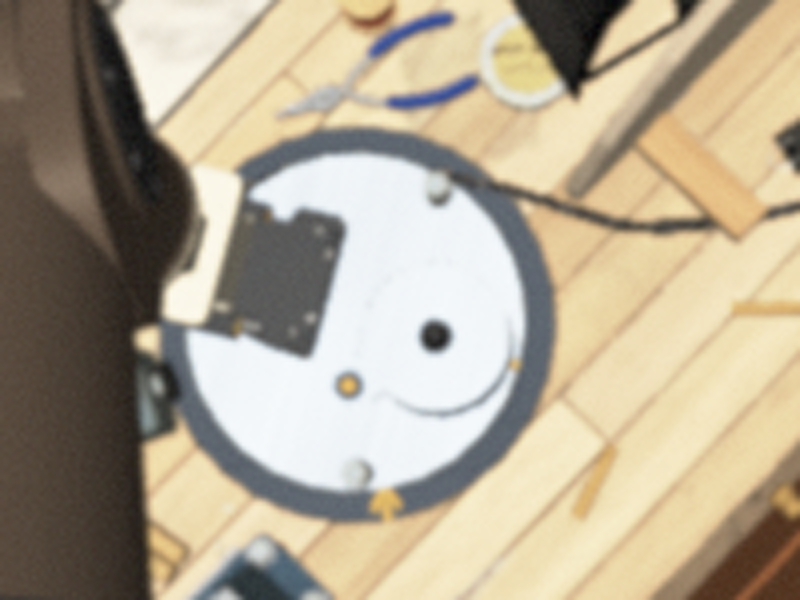

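View pics/c_side1.png

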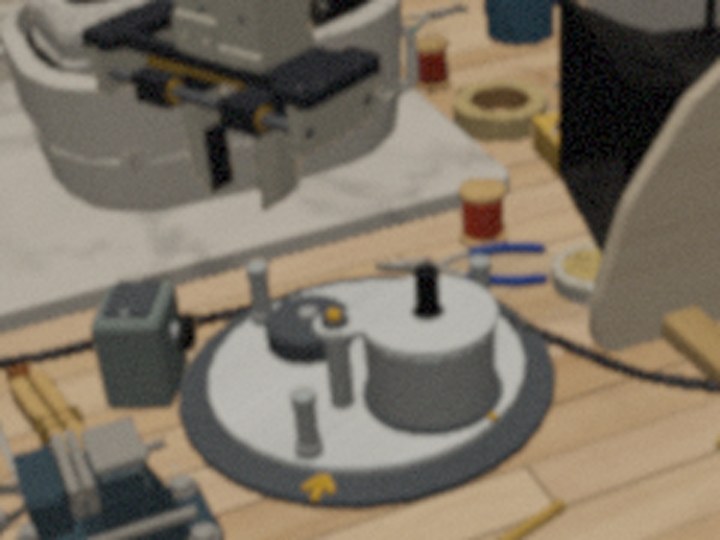

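```bash
python3 - <<'E'
from mv import *
from h import *
a=load('top0')
for u,v in [(257,213),(240,195),(275,230),(235,230)]: print(px2w(a,180+u/2.9,130+v/2.9))
b=load('top1')
for u,v in [(387,503),(385,488),(390,518)]: 
  for im in (b,):
    p=px2w(im,200+u/4,130+v/4,.009); d=p[:2]-[.5757,.0581];print(p,np.degrees(np.arctan2(d[1],d[0])))
for u,v,z in [(437,186,.064),(357,472,.064),(434,336,.112),(348,385,.0865)]:
    p=px2w(b,200+u/4,130+v/4,z); d=p[:2]-[.5757,.0581];print(p,np.degrees(np.arctan2(d[1],d[0])))
plan([((.600,.148,.038),None)])
E
```

```text
[0.59100537 0.10614375 0.04522752]
[0.60719315 0.121268   0.03855184]
[0.57741801 0.09254276 0.03436035]
[0.57783492 0.1258553  0.03732699]
[0.4632449  0.04232704 0.009     ] -172.01577484731283
[0.47249428 0.04344008 0.009     ] -171.9154726799926
[0.45399941 0.04059717 0.009     ] -171.8159079373396
[0.65171505 0.00594315 0.064     ] -34.45551793938551
[0.48280708 0.05577404 0.064     ] -178.5656640566228
[0.55845834 0.0070968  0.112     ] -108.67784782866006
[0.53298863 0.05836972 0.0865    ] 179.63818028484823
([1.0, -0.0, 82.0], -0.0)
```

>>> {"method": "jog_arm", "body": {
  "increments": [
    {"slide": [0,0,0],"roll": -0.12,"gripper": 0.45},
    {"slide": [0,0,0],"roll": -0.24,"gripper": 0.45},
    {"slide": [0,0,0],"roll": -0.36,"gripper": 0.45},
    {"slide": [0,0,0],"roll": -0.48,"gripper": 0.45},
    {"slide": [0,0,0],"roll": -0.6,"gripper": 0.45},
    {"slide": [0,0,0],"roll": -0.72,"gripper": 0.45},
    {"slide": [0,0,0],"roll": -0.84,"gripper": 0.45},
    {"slide": [0,0,0],"roll": -0.96,"gripper": 0.45},
    {"slide": [0,0,0],"roll": -1.08,"gripper": 0.45},
    {"slide": [0,0,0],"roll": -1.2,"gripper": 0.45}
  ]
}}

```text
clock: 2.7
position: [0.6008, 0.1515, 0.1214]
ee_rot: [-1.423, 2.798, 0.0]
force: [0.0, -0.8, -0.2]
width: 0.451
```

```bash
python3 - <<'E'
from mv import *
put([.6012,.1482,.120],np.radians(74.7+90)+1.2)
show()
plan([((.6005,.148,.038),164.5)])
E
```

```text
t 2.7 meas [0.6008 0.1515 0.1214] yawY -216.1 cmd [0.6012 0.1482 0.12  ] 143.5 F [ 0.  -0.8 -0.2] w 0.451 q [-0.22  0.53 -0.16  1.7   0.1   0.92  2.09]
([1.0, 0.0, 82.0], np.float64(-0.37))
```

>>> {"method": "jog_arm", "body": {
  "increments": [
    {"slide": [0,0,0],"roll": -0.1,"gripper": 0.45},
    {"slide": [0,0,0],"roll": -0.2,"gripper": 0.45},
    {"slide": [1,0,15],"roll": -0.2,"gripper": 0.45},
    {"slide": [1,0,35],"roll": -0.2,"gripper": 0.45},
    {"slide": [1,0,55],"roll": -0.2,"gripper": 0.45},
    {"slide": [1,0,70],"roll": -0.2,"gripper": 0.45},
    {"slide": [1,0,82],"roll": -0.2,"gripper": 0.45},
    {"slide": [1,0,82],"roll": -0.2,"gripper": 0.45},
    {"slide": [1,0,82],"roll": -0.2,"gripper": 0.15},
    {"slide": [1,0,82],"roll": -0.2,"gripper": 0.15}
  ],
  "newtons": 20
}}

```text
clock: 3.53
position: [0.6011, 0.1492, 0.039]
ee_rot: [-1.685, 2.649, -0.001]
force: [0.3, -0.5, 0.4]
width: 0.35
```

```bash
python3 - <<'E'
from mv import *
from h import *
s=get();put(s['p'],np.radians(74.7+90)+1.4)
show()
a=snap('side','side2');crop(a,150,110,390,290,3,'c_side2')
show()
E
```

```text
t 3.53 meas [0.6011 0.1492 0.039 ] yawY -205.1 cmd [0.6006 0.1474 0.038 ] 154.9 F [ 0.3 -0.5  0.4] w 0.35 q [-0.2   0.64 -0.19  1.76  0.16  0.76  2.23]
t 3.58 meas [0.6013 0.149  0.0392] yawY -205.1 cmd [0.6006 0.1474 0.038 ] 154.9 F [ 0.3  0.  -0.1] w 0.314 q [-0.2   0.64 -0.19  1.76  0.16  0.76  2.23]
```

View pics/c_side2.png

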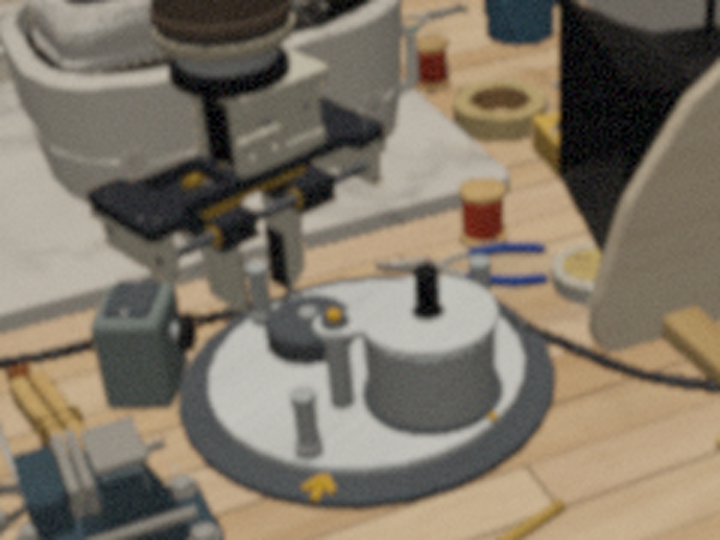

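>>> {"method": "jog_arm", "body": {
  "increments": [
    {"slide": [0,0,0],"roll": 0,"gripper": 0.1},
    {"slide": [0,0,0],"roll": 0,"gripper": 0.1},
    {"slide": [0,0,0],"roll": 0,"gripper": 0.1},
    {"slide": [0,0,0],"roll": 0,"gripper": 0.1},
    {"slide": [0,0,0],"roll": 0,"gripper": 0.1},
    {"slide": [0,0,0],"roll": 0,"gripper": 0.1},
    {"slide": [0,0,0],"roll": 0,"gripper": 0.1},
    {"slide": [0,0,0],"roll": 0,"gripper": 0.1},
    {"slide": [0,0,0],"roll": 0,"gripper": 0.1},
    {"slide": [0,0,0],"roll": 0,"gripper": 0.1}
  ],
  "newtons": 20
}}

```text
clock: 4.42
position: [0.6016, 0.1482, 0.0387]
ee_rot: [-1.683, 2.65, -0.001]
force: [1.8, -1.0, 6.1]
width: 0.147
```

```bash
python3 - <<'E'
from mv import *
from h import *
show()
c=np.array([.5757,.0581])
# arc rows relative to current commanded
s=get();p0=np.array(s['p']);A=axes(s['psi'])
d=p0[:2]-c;r=np.linalg.norm(d);a0=np.degrees(np.arctan2(d[1],d[0]));print(r,a0)
tot=66
for k in range(1,21):
    a=np.radians(a0-tot*k/20);q=np.r_[c+.0935*np.array([np.cos(a),np.sin(a)]),p0[2]]
    print(k,np.round(A.T@(q-p0)*1000).tolist(), round(np.radians(tot*k/20),2))
E
```

```text
t 4.42 meas [0.6016 0.1482 0.0387] yawY -205.2 cmd [0.6006 0.1474 0.038 ] 154.9 F [ 1.8 -1.   6.1] w 0.147 q [-0.2   0.64 -0.19  1.76  0.16  0.76  2.23]
0.09270448288070036 74.41638014471144
1 [-2.0, -5.0, 0.0] 0.06
2 [-2.0, -11.0, 0.0] 0.12
3 [-2.0, -16.0, 0.0] 0.17
4 [-2.0, -21.0, 0.0] 0.23
5 [-1.0, -27.0, 0.0] 0.29
6 [-1.0, -32.0, 0.0] 0.35
7 [1.0, -37.0, 0.0] 0.4
8 [2.0, -42.0, 0.0] 0.46
9 [4.0, -48.0, 0.0] 0.52
10 [6.0, -53.0, 0.0] 0.58
11 [8.0, -57.0, 0.0] 0.63
12 [11.0, -62.0, 0.0] 0.69
13 [13.0, -67.0, 0.0] 0.75
14 [16.0, -71.0, 0.0] 0.81
15 [20.0, -75.0, 0.0] 0.86
16 [23.0, -79.0, 0.0] 0.92
17 [27.0, -83.0, 0.0] 0.98
18 [31.0, -87.0, 0.0] 1.04
19 [35.0, -90.0, 0.0] 1.09
20 [40.0, -93.0, 0.0] 1.15
```

>>> {"method": "jog_arm", "body": {
  "increments": [
    {"slide": [-1,-5,0],"roll": 0.06,"gripper": 0.1},
    {"slide": [-2,-11,0],"roll": 0.12,"gripper": 0.1},
    {"slide": [-2,-16,0],"roll": 0.17,"gripper": 0.1},
    {"slide": [-2,-21,0],"roll": 0.23,"gripper": 0.1},
    {"slide": [-1,-27,0],"roll": 0.29,"gripper": 0.1},
    {"slide": [-1,-32,0],"roll": 0.35,"gripper": 0.1},
    {"slide": [1,-37,0],"roll": 0.4,"gripper": 0.1},
    {"slide": [2,-42,0],"roll": 0.46,"gripper": 0.1},
    {"slide": [4,-48,0],"roll": 0.52,"gripper": 0.1},
    {"slide": [6,-53,0],"roll": 0.58,"gripper": 0.1}
  ]
}}

```text
clock: 5.25
position: [0.6451, 0.121, 0.0387]
ee_rot: [0.853, -3.022, -0.002]
force: [-6.3, 0.7, 12.5]
width: 0.147
```

```bash
python3 - <<'E'
from mv import *
from h import *
s=get();p0=np.array(s['p']);A=axes(s['psi'])
put(p0+A@np.array([.006,-.053,0]),s['psi']-.58)
show()
c=np.array([.5757,.0581])
s=get();p0=np.array(s['p']);A=axes(s['psi'])
d=p0[:2]-c;r=np.linalg.norm(d);a0=np.degrees(np.arctan2(d[1],d[0]));print(r,a0)
for k in range(1,11):
    a=np.radians(a0-(a0-8.1)*k/10);q=np.r_[c+.0935*np.array([np.cos(a),np.sin(a)]),p0[2]]
    print(k,np.round(A.T@(q-p0)*1000).tolist(), round(np.radians((a0-8.1)*k/10),2))
E
```

```text
t 5.25 meas [0.6451 0.121  0.0387] yawY -238.5 cmd [0.6461 0.1195 0.038 ] 121.7 F [-6.3  0.7 12.5] w 0.147 q [-0.25  0.68 -0.03  1.67  0.03  0.8   1.83]
0.09337919972942134 41.1054014519513
1 [-1.0, -5.0, 0.0] 0.06
2 [-1.0, -11.0, 0.0] 0.12
3 [-1.0, -16.0, 0.0] 0.17
4 [-1.0, -21.0, 0.0] 0.23
5 [-1.0, -27.0, 0.0] 0.29
6 [0.0, -32.0, 0.0] 0.35
7 [1.0, -37.0, 0.0] 0.4
8 [3.0, -43.0, 0.0] 0.46
9 [4.0, -48.0, 0.0] 0.52
10 [6.0, -53.0, 0.0] 0.58
```

>>> {"method": "jog_arm", "body": {
  "increments": [
    {"slide": [-1,-5,0],"roll": 0.06,"gripper": 0.1},
    {"slide": [-1,-11,0],"roll": 0.12,"gripper": 0.1},
    {"slide": [-1,-16,-1],"roll": 0.17,"gripper": 0.1},
    {"slide": [-1,-21,-1],"roll": 0.23,"gripper": 0.1},
    {"slide": [-1,-27,-1],"roll": 0.29,"gripper": 0.1},
    {"slide": [0,-32,-1],"roll": 0.35,"gripper": 0.1},
    {"slide": [1,-37,-1],"roll": 0.4,"gripper": 0.1},
    {"slide": [3,-43,-1],"roll": 0.46,"gripper": 0.1},
    {"slide": [4,-48,-1],"roll": 0.52,"gripper": 0.1},
    {"slide": [6,-53,-1],"roll": 0.58,"gripper": 0.1}
  ]
}}

```text
clock: 6.08
position: [0.6686, 0.0752, 0.0384]
ee_rot: [-0.045, -3.141, -0.005]
force: [2.0, 5.5, -3.1]
width: 0.144
```

```bash
python3 - <<'E'
from mv import *
from h import *
s=get();p0=np.array(s['p']);A=axes(s['psi'])
put(p0+A@np.array([.006,-.053,-.001]),s['psi']-.58)
a=snap('side','side3');crop(a,150,110,390,290,3,'c_side3')
a=snap('top','top3');crop(a,200,130,400,280,4,'c_top3')
show()
E
```

```text
t 6.18 meas [0.6689 0.0735 0.0384] yawY 88.3 cmd [0.6688 0.0712 0.039 ] 88.5 F [ 4.   2.4 -4.1] w 0.147 q [-0.27  0.7   0.12  1.63 -0.11  0.82  1.45]
```

View pics/c_side3.png

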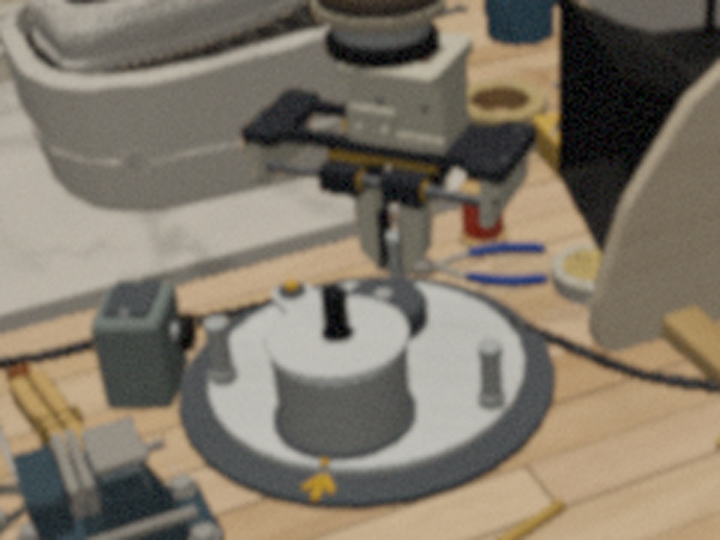

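View pics/c_top3.png

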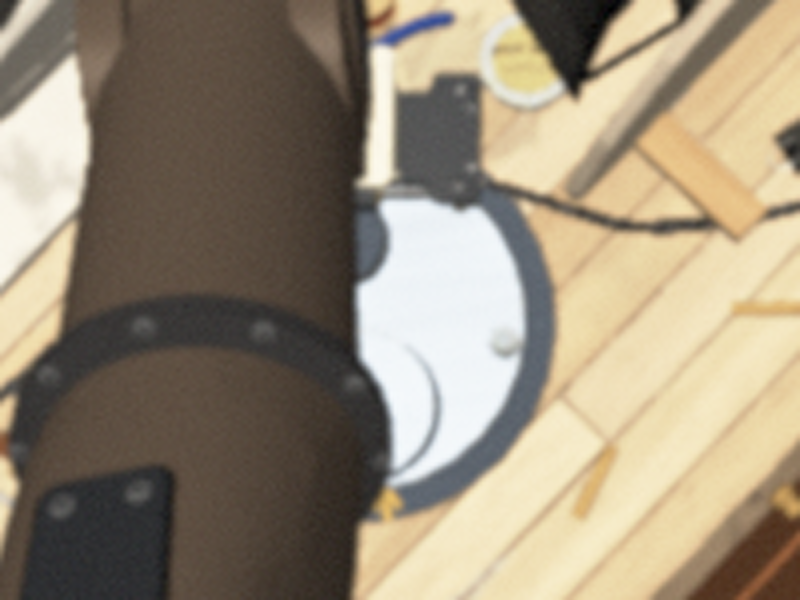

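```bash
python3 - <<'E'
from h import *
b=load('top3'); c=np.array([.5757,.0581])
def a(p): d=p[:2]-c; return np.degrees(np.arctan2(d[1],d[0])),np.linalg.norm(d)
print(a(px2w(b,200+505/4,130+340/4,.064)))
s=load('side3')
for n,u,v,z in [('knobtop',334,288,.112),('sL',216,322,.064),('sR',489,344,.064),('ptr',324,463,.02),('tip',321,473,.009),('arrow',319,487,.009),('arrowbase',317,497,.009)]:
    p=px2w(s,150+u/3,110+v/3,z);print(n,p,a(p))
s=load('side0')
b=load('top0')
E
```

```text
(np.float64(-100.49595374301637), np.float64(0.09241278508394177))
knobtop [0.52118257 0.04996336 0.112     ] (np.float64(-171.51135802518448), np.float64(0.05512127152391432))
sL [0.52966475 0.14019898 0.064     ] (np.float64(119.2806012958715), np.float64(0.09412484418260579))
sR [ 0.5571598  -0.03381556  0.064     ] (np.float64(-101.40405710030875), np.float64(0.09376677884205983))
ptr [0.47062607 0.04213822 0.02      ] (np.float64(-171.36224028203665), np.float64(0.10627938817458171))
tip [0.47318548 0.04637113 0.009     ] (np.float64(-173.47306891331434), np.float64(0.10318329769680223))
arrow [0.4612359  0.04215704 0.009     ] (np.float64(-172.07065625017106), np.float64(0.11556906578935616))
arrowbase [0.45278852 0.03953774 0.009     ] (np.float64(-171.41200915520344), np.float64(0.12430522649379204))
```

>>> {"method": "jog_arm", "body": {
  "increments": [
    {"slide": [0,1,0],"roll": 0,"gripper": 0.4},
    {"slide": [0,2,0],"roll": 0,"gripper": 0.4},
    {"slide": [0,2,0],"roll": 0,"gripper": 0.4},
    {"slide": [0,2,0],"roll": 0,"gripper": 0.4},
    {"slide": [0,2,-25],"roll": 0,"gripper": 0.4},
    {"slide": [0,2,-50],"roll": 0,"gripper": 0.4},
    {"slide": [0,2,-75],"roll": 0,"gripper": 0.4},
    {"slide": [0,2,-100],"roll": 0.1,"gripper": 0.4},
    {"slide": [0,2,-121],"roll": 0.2,"gripper": 0.4},
    {"slide": [0,2,-121],"roll": 0.3,"gripper": 0.4}
  ]
}}

```text
clock: 7.02
position: [0.6711, 0.0739, 0.165]
ee_rot: [0.52, 3.092, 0.004]
force: [1.1, 0.5, 0.3]
width: 0.403
```

```bash
python3 - <<'E'
from mv import *
from h import *
s=get();p0=np.array(s['p']);A=axes(s['psi'])
put(p0+A@np.array([0,.002,-.121]),s['psi']-.3)
a=snap('side','side4');crop(a,150,110,390,290,3,'c_side4')
s=load('side3');print(px2w(s,150+291/3,110+288/3,.0865))
show()
plan([((.5213,.0503,.16),-3)])
E
```

```text
[0.54870989 0.09432923 0.0865    ]
t 7.07 meas [0.6702 0.0741 0.1628] yawY 70.5 cmd [0.6688 0.0732 0.16  ] 71.3 F [ 0.   0.4 -1. ] w 0.402 q [-0.33  0.57  0.23  1.54 -0.14  1.05  1.16]
([132.0, -69.0, -0.0], np.float64(1.3))
```

View pics/c_side4.png

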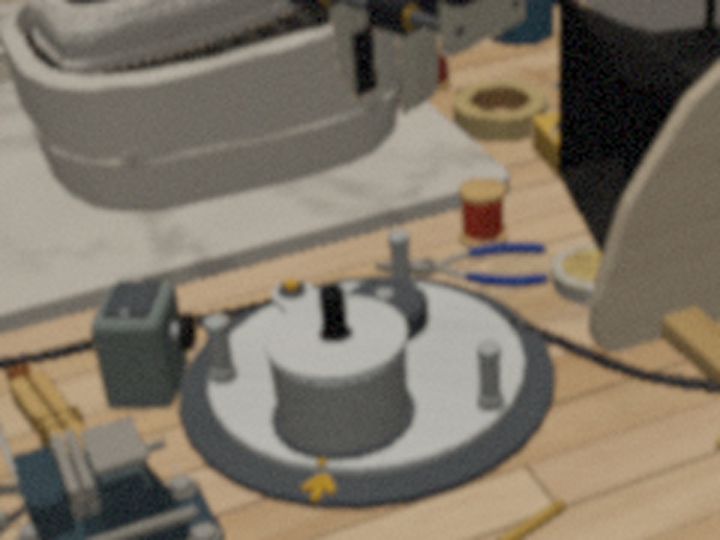

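```bash
python3 - <<'E'
from h import *
s=load('side0'); print(px2w(s,120+326/2.3,170+103/2.3,.0865), w2px(s,[.5331,.0578,.0865]),120+326/2.3,170+103/2.3)
s=load('side4'); 
for X in ([.5579,.0968,.0865],[.5213,.0503,.112]): 
    u=w2px(s,X); print(u,(u-[150,110])*3)
E
```

```text
[0.52968482 0.05536012 0.0865    ] [261.29205462 213.56610322] 261.7391304347826 214.7826086956522
[247.94427942 203.27183795] [293.83283827 279.81551386]
[261.18776018 205.93587671] [333.56328055 287.80763013]
```

>>> {"method": "jog_arm", "body": {
  "increments": [
    {"slide": [13,-7,0],"roll": 0.12,"gripper": 0.4},
    {"slide": [27,-14,0],"roll": 0.24,"gripper": 0.4},
    {"slide": [40,-21,0],"roll": 0.36,"gripper": 0.4},
    {"slide": [53,-28,0],"roll": 0.48,"gripper": 0.4},
    {"slide": [66,-35,0],"roll": 0.6,"gripper": 0.4},
    {"slide": [80,-42,0],"roll": 0.72,"gripper": 0.4},
    {"slide": [93,-49,0],"roll": 0.84,"gripper": 0.4},
    {"slide": [106,-56,0],"roll": 0.96,"gripper": 0.4},
    {"slide": [120,-63,0],"roll": 1.08,"gripper": 0.4},
    {"slide": [132,-69,0],"roll": 1.2,"gripper": 0.4}
  ]
}}

```text
clock: 7.9
position: [0.5198, 0.0508, 0.1591]
ee_rot: [-2.177, -2.264, 0.002]
force: [-0.4, -0.0, 0.2]
width: 0.401
```

```bash
python3 - <<'E'
from mv import *
s=get();put(s['p'],s['psi']+.1)
show()
plan([((.5213,.0503,.086),-37)])
E
```

```text
t 7.9 meas [0.5198 0.0508 0.1591] yawY 2.3 cmd [0.5217 0.0503 0.16  ] 2.5 F [-0.4 -0.   0.2] w 0.401 q [-0.62  0.37  0.55  1.94 -0.24  0.9   0.09]
([0.0, -0.0, 74.0], np.float64(0.69))
```

>>> {"method": "jog_arm", "body": {
  "increments": [
    {"slide": [0,0,0],"roll": 0.12,"gripper": 0.4},
    {"slide": [0,0,0],"roll": 0.24,"gripper": 0.4},
    {"slide": [0,0,0],"roll": 0.36,"gripper": 0.4},
    {"slide": [0,0,10],"roll": 0.48,"gripper": 0.4},
    {"slide": [0,0,25],"roll": 0.6,"gripper": 0.4},
    {"slide": [0,0,40],"roll": 0.69,"gripper": 0.4},
    {"slide": [0,0,55],"roll": 0.69,"gripper": 0.4},
    {"slide": [0,0,68],"roll": 0.69,"gripper": 0.4},
    {"slide": [0,0,74],"roll": 0.69,"gripper": 0.4},
    {"slide": [0,0,74],"roll": 0.69,"gripper": 0.4}
  ]
}}

```text
clock: 8.73
position: [0.5202, 0.051, 0.0843]
ee_rot: [-2.811, -1.402, 0.005]
force: [-0.0, 0.0, 0.5]
width: 0.396
```

```bash
python3 - <<'E'
from mv import *
from h import *
show()
a=snap('side','side5');crop(a,150,110,390,290,3,'c_side5')
show()
E
```

```text
t 8.73 meas [0.5202 0.051  0.0843] yawY -37.0 cmd [0.5217 0.0503 0.086 ] -37.0 F [-0.   0.   0.5] w 0.396 q [-0.67  0.51  0.65  2.02 -0.44  0.76 -0.4 ]
t 8.78 meas [0.5209 0.0509 0.0852] yawY -37.0 cmd [0.5217 0.0503 0.086 ] -37.0 F [ 1.3 -0.2 -0.4] w 0.402 q [-0.67  0.51  0.65  2.02 -0.44  0.76 -0.4 ]
```

View pics/c_side5.png

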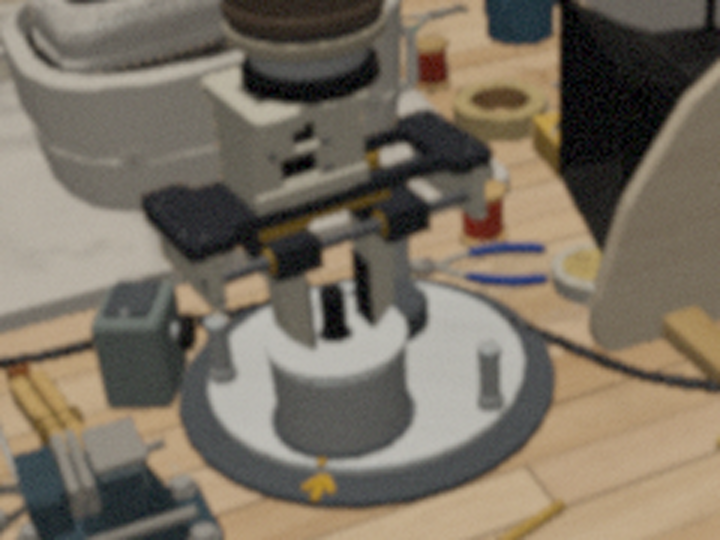

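>>> {"method": "jog_arm", "body": {
  "increments": [
    {"slide": [0,0,0],"roll": 0,"gripper": 0.3},
    {"slide": [0,0,0],"roll": 0,"gripper": 0.22},
    {"slide": [0,0,0],"roll": 0,"gripper": 0.15},
    {"slide": [0,0,0],"roll": 0,"gripper": 0.15},
    {"slide": [0,0,0],"roll": 0,"gripper": 0.15},
    {"slide": [0,0,0],"roll": 0,"gripper": 0.15},
    {"slide": [0,0,0],"roll": 0,"gripper": 0.15},
    {"slide": [0,0,0],"roll": 0,"gripper": 0.15},
    {"slide": [0,0,0],"roll": 0,"gripper": 0.15},
    {"slide": [0,0,0],"roll": 0,"gripper": 0.15}
  ],
  "newtons": 4
}}

```text
clock: 9.62
position: [0.5219, 0.0513, 0.0861]
ee_rot: [2.812, 1.4, 0.001]
force: [-1.4, 0.8, 6.1]
width: 0.169
```

```bash
cat >> mv.py <<'E'
def arc(c,tot_deg,n,k0=0,r=None,rollfac=1.0):
    """rotate commanded point about c by tot_deg (ccw +), n rows; prints rows"""
    s=get();p0=np.array(s['p']);A=axes(s['psi']);c=np.array(c)
    d=p0[:2]-c;R0=np.linalg.norm(d);a0=np.arctan2(d[1],d[0]);r=r or R0
    print('r',R0,'a0',np.degrees(a0))
    for k in range(1,n+1):
        t=np.radians(tot_deg)*k/n;rr=R0+(r-R0)*k/n
        q=np.r_[c+rr*np.array([np.cos(a0+t),np.sin(a0+t)]),p0[2]]
        sl=np.round(A.T@(q-p0)*1000);ro=round(-t*rollfac,2);print(sl.tolist(),ro)
    put(p0+A@sl/1000,s['psi']-ro)
E
python3 - <<'E'
from mv import *
show()
arc((.5565,.0965),50,10)
E
```

```text
t 9.62 meas [0.5219 0.0513 0.0861] yawY -37.1 cmd [0.5217 0.0503 0.086 ] -37.0 F [-1.4  0.8  6.1] w 0.169 q [-0.67  0.5   0.65  2.01 -0.44  0.76 -0.4 ]
r 0.057855224388180936 a0 -127.00645356671473
[0.0, 5.0, 0.0] -0.09
[1.0, 10.0, 0.0] -0.17
[2.0, 15.0, 0.0] -0.26
[3.0, 20.0, 0.0] -0.35
[5.0, 24.0, 0.0] -0.44
[8.0, 29.0, 0.0] -0.52
[10.0, 33.0, 0.0] -0.61
[14.0, 37.0, 0.0] -0.7
[17.0, 41.0, 0.0] -0.79
[21.0, 44.0, 0.0] -0.87
```

>>> {"method": "jog_arm", "body": {
  "increments": [
    {"slide": [0,5,0],"roll": -0.09,"gripper": 0.15},
    {"slide": [1,10,0],"roll": -0.17,"gripper": 0.15},
    {"slide": [2,15,0],"roll": -0.26,"gripper": 0.15},
    {"slide": [3,20,0],"roll": -0.35,"gripper": 0.15},
    {"slide": [5,24,0],"roll": -0.44,"gripper": 0.15},
    {"slide": [8,29,0],"roll": -0.52,"gripper": 0.15},
    {"slide": [10,33,0],"roll": -0.61,"gripper": 0.15},
    {"slide": [14,37,0],"roll": -0.7,"gripper": 0.15},
    {"slide": [17,41,0],"roll": -0.79,"gripper": 0.15},
    {"slide": [21,44,0],"roll": -0.87,"gripper": 0.15}
  ]
}}

```text
clock: 10.45
position: [0.5697, 0.0407, 0.0859]
ee_rot: [1.955, 2.458, -0.0]
force: [-0.6, -2.6, 3.3]
width: 0.168
```

```bash
python3 - <<'E'
from mv import *
from h import *
a=snap('side','side6');crop(a,150,110,390,290,3,'c_side6')
show()
arc((.5565,.0965),54,10)
E
```

```text
t 10.5 meas [0.5706 0.0408 0.086 ] yawY 13.3 cmd [0.5695 0.0406 0.086 ] 12.8 F [ 1.8 -2.1 -0.7] w 0.172 q [-0.45  0.52  0.4   1.88 -0.28  0.79  0.33]
r 0.0574117847210049 a0 -76.96379307990941
[0.0, 5.0, 0.0] -0.09
[1.0, 11.0, 0.0] -0.19
[2.0, 16.0, 0.0] -0.28
[4.0, 21.0, 0.0] -0.38
[6.0, 26.0, 0.0] -0.47
[9.0, 31.0, 0.0] -0.57
[12.0, 35.0, 0.0] -0.66
[16.0, 39.0, 0.0] -0.75
[20.0, 43.0, 0.0] -0.85
[24.0, 46.0, 0.0] -0.94
```

View pics/c_side6.png

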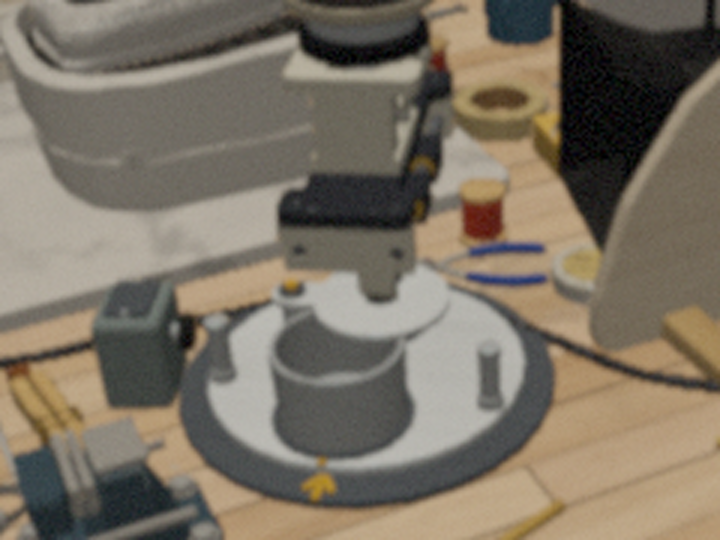

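>>> {"method": "jog_arm", "body": {
  "increments": [
    {"slide": [0,5,0],"roll": -0.09,"gripper": 0.15},
    {"slide": [1,11,0],"roll": -0.19,"gripper": 0.15},
    {"slide": [2,16,0],"roll": -0.28,"gripper": 0.15},
    {"slide": [4,21,0],"roll": -0.38,"gripper": 0.15},
    {"slide": [6,26,0],"roll": -0.47,"gripper": 0.15},
    {"slide": [9,31,0],"roll": -0.57,"gripper": 0.15},
    {"slide": [12,35,0],"roll": -0.66,"gripper": 0.15},
    {"slide": [16,39,0],"roll": -0.75,"gripper": 0.15},
    {"slide": [20,43,0],"roll": -0.85,"gripper": 0.15},
    {"slide": [24,46,0],"roll": -0.94,"gripper": 0.15}
  ]
}}

```text
clock: 11.33
position: [0.6106, 0.0737, 0.086]
ee_rot: [0.633, 3.074, -0.001]
force: [4.7, -3.5, -0.9]
width: 0.173
```

```bash
python3 - <<'E'
from mv import *
show()
E
```

```text
t 11.33 meas [0.6106 0.0737 0.086 ] yawY 66.7 cmd [0.609  0.0742 0.086 ] 66.7 F [ 4.7 -3.5 -0.9] w 0.173 q [-0.3   0.56  0.14  1.76 -0.1   0.82  1.05]
```

>>> {"method": "jog_arm", "body": {
  "increments": [
    {"slide": [0,2,0],"roll": 0,"gripper": 0.15},
    {"slide": [0,4,0],"roll": 0,"gripper": 0.15},
    {"slide": [0,4,0],"roll": 0,"gripper": 0.15},
    {"slide": [0,4,0],"roll": 0,"gripper": 0.4},
    {"slide": [0,4,0],"roll": 0,"gripper": 0.4},
    {"slide": [0,4,0],"roll": 0,"gripper": 0.4},
    {"slide": [0,4,-10],"roll": 0,"gripper": 0.4},
    {"slide": [0,4,-40],"roll": 0,"gripper": 0.4},
    {"slide": [0,4,-70],"roll": 0,"gripper": 0.4},
    {"slide": [0,4,-90],"roll": 0,"gripper": 0.4}
  ]
}}

```text
clock: 12.17
position: [0.6109, 0.0788, 0.1789]
ee_rot: [0.636, 3.075, 0.001]
force: [1.2, -0.8, 0.0]
width: 0.4
```

```bash
python3 - <<'E'
from mv import *
s=get();p0=np.array(s['p']);A=axes(s['psi'])
put(p0+A@np.array([0,.004,-.09]),s['psi'])
show()
# tube1 first
plan([((.4738,-.0868,.16),0)])
E
```

```text
t 12.17 meas [0.6109 0.0788 0.1789] yawY 66.6 cmd [0.6106 0.0779 0.176 ] 66.7 F [ 1.2 -0.8  0. ] w 0.4 q [-0.32  0.46  0.16  1.67 -0.08  1.02  1.02]
([60.0, -205.0, 16.0], np.float64(1.16))
```

```bash
python3 - <<'E'
from mv import *
s=get(); put([.6106,.0779,.176],np.radians(66.7+90))
plan([((.4738,-.0868,.10),65.3)])
E
```

```text
([60.0, -205.0, 76.0], np.float64(0.02))
```

>>> {"method": "jog_arm", "body": {
  "increments": [
    {"slide": [8,-25,0],"roll": 0,"gripper": 0.35},
    {"slide": [15,-50,0],"roll": 0,"gripper": 0.35},
    {"slide": [23,-75,0],"roll": 0,"gripper": 0.35},
    {"slide": [30,-102,0],"roll": 0,"gripper": 0.35},
    {"slide": [38,-128,10],"roll": 0.02,"gripper": 0.35},
    {"slide": [46,-155,30],"roll": 0.02,"gripper": 0.35},
    {"slide": [54,-180,50],"roll": 0.02,"gripper": 0.35},
    {"slide": [60,-205,70],"roll": 0.02,"gripper": 0.35},
    {"slide": [60,-205,76],"roll": 0.02,"gripper": 0.35},
    {"slide": [60,-205,76],"roll": 0.02,"gripper": 0.35}
  ]
}}

```text
clock: 13.0
position: [0.4721, -0.0866, 0.099]
ee_rot: [-0.671, -3.066, 0.001]
force: [0.2, -0.4, 0.1]
width: 0.346
```

```bash
python3 - <<'E'
from mv import *
from h import *
show()
a=snap('side','side7');crop(a,150,130,450,330,2.6,'c_side7')
a=snap('top','top7');crop(a,200,130,440,310,3.3,'c_top7')
show()
E
```

```text
t 13.0 meas [ 0.4721 -0.0866  0.099 ] yawY 65.3 cmd [ 0.4744 -0.0866  0.1   ] 65.6 F [ 0.2 -0.4  0.1] w 0.346 q [-0.07  0.36  0.18  2.08 -0.1   0.71  1.31]
t 13.1 meas [ 0.4749 -0.0851  0.1005] yawY 65.5 cmd [ 0.4744 -0.0866  0.1   ] 65.6 F [ 0.1 -0.5  1.2] w 0.351 q [-0.07  0.36  0.18  2.07 -0.1   0.71  1.31]
```

View pics/c_side7.png

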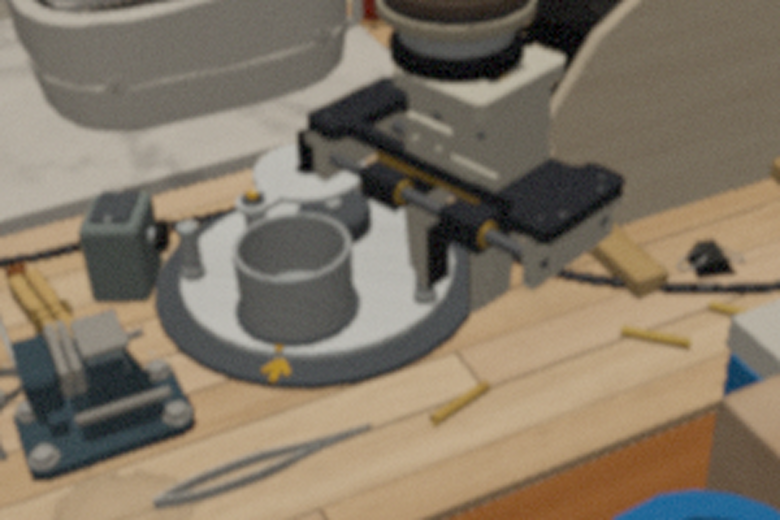

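View pics/c_top7.png

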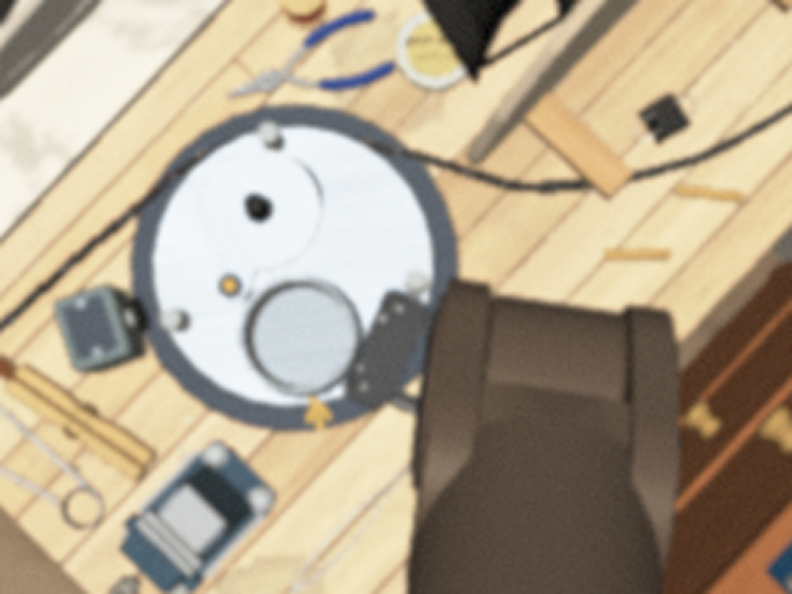

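```bash
python3 - <<'E'
from h import *
b=load('top7'); c=np.array([.5757,.0581])
def a(p): d=p[:2]-c; return p.round(4),np.degrees(np.arctan2(d[1],d[0])).round(2),np.linalg.norm(d).round(4)
for n,u,v,z in [('B',270,133,.064),('L',175,319,.064),('R',415,281,.064),('rim',303,337,.073),('knob',259,206,.112),('pin',230,285,.0865),('arrow',319,414,.009)]: print(n,a(px2w(b,200+u/3.3,130+v/3.3,z)))
s=load('side7')
for u,v in [(487,385),(434,419),(688,345),(624,330)]: print(px2w(s,150+u/2.6,130+v/2.6,.004))
for u,v in [(606,254),(668,256),(677,187),(742,198)]: print(px2w(b,200+u/3.3,130+v/3.3,.004))
E
```

```text
B (array([0.6681, 0.0713, 0.064 ]), np.float64(8.15), np.float64(0.0934))
L (array([0.5346, 0.141 , 0.064 ]), np.float64(116.35), np.float64(0.0925))
R (array([ 0.5585, -0.0316,  0.064 ]), np.float64(-100.84), np.float64(0.0913))
rim (array([0.5197, 0.0485, 0.073 ]), np.float64(-170.28), np.float64(0.0568))
knob (array([0.6089, 0.0744, 0.112 ]), np.float64(26.21), np.float64(0.037))
pin (array([0.5567, 0.0983, 0.0865]), np.float64(115.35), np.float64(0.0444))
arrow (array([0.464 , 0.0425, 0.009 ]), np.float64(-172.06), np.float64(0.1128))
[ 0.49471703 -0.09915303  0.004     ]
[ 0.45281572 -0.0750398   0.004     ]
[ 0.57661662 -0.2234694   0.004     ]
[ 0.57979289 -0.17716706  0.004     ]
[ 0.58047331 -0.17650909  0.004     ]
[ 0.57800703 -0.22326463  0.004     ]
[ 0.63051801 -0.23196969  0.004     ]
[ 0.62106116 -0.28081298  0.004     ]
```

>>> {"method": "jog_arm", "body": {
  "increments": [
    {"slide": [0,0,20],"roll": 0.04,"gripper": 0.35},
    {"slide": [0,0,40],"roll": 0.04,"gripper": 0.35},
    {"slide": [0,0,60],"roll": 0.04,"gripper": 0.35},
    {"slide": [0,0,75],"roll": 0.04,"gripper": 0.35},
    {"slide": [0,0,85],"roll": 0.04,"gripper": 0.35},
    {"slide": [0,0,93],"roll": 0.04,"gripper": 0.35},
    {"slide": [0,0,97],"roll": 0.04,"gripper": 0.35},
    {"slide": [0,0,97],"roll": 0.04,"gripper": 0.2},
    {"slide": [0,0,97],"roll": 0.04,"gripper": 0.0},
    {"slide": [0,0,97],"roll": 0.04,"gripper": 0.0}
  ],
  "newtons": 25
}}

```text
clock: 13.93
position: [0.4746, -0.0857, 0.0034]
ee_rot: [0.728, 3.055, 0.0]
force: [0.5, -0.4, 0.3]
width: 0.181
```

>>> {"method": "jog_arm", "body": {
  "increments": [
    {"slide": [0,0,0],"roll": 0,"gripper": 0},
    {"slide": [0,0,0],"roll": 0,"gripper": 0},
    {"slide": [0,0,0],"roll": 0,"gripper": 0},
    {"slide": [0,0,0],"roll": 0,"gripper": 0},
    {"slide": [0,0,-5],"roll": 0,"gripper": 0},
    {"slide": [0,0,-15],"roll": 0,"gripper": 0},
    {"slide": [0,0,-35],"roll": 0,"gripper": 0},
    {"slide": [0,0,-60],"roll": 0,"gripper": 0},
    {"slide": [0,0,-90],"roll": 0,"gripper": 0},
    {"slide": [0,0,-120],"roll": 0,"gripper": 0}
  ]
}}

```text
clock: 14.77
position: [0.4733, -0.0858, 0.1245]
ee_rot: [-0.729, -3.055, 0.0]
force: [1.2, 0.3, -0.7]
width: 0.08
```

```bash
python3 - <<'E'
from mv import *
from h import *
s=get(); put([.4744,-.0866,.123],s['psi']-.04)
a=snap('side','side8');crop(a,150,130,450,330,2.6,'c_side8')
show()
plan([((.5213,.0504,.123),None)])
E
```

```text
t 14.82 meas [ 0.4764 -0.0863  0.1297] yawY 63.1 cmd [ 0.4744 -0.0866  0.123 ] 63.3 F [ 2.9 -1.   4.3] w 0.08 q [-0.09  0.32  0.21  2.05 -0.09  0.78  1.27]
([20.0, 143.0, 0.0], -0.0)
```

View pics/c_side8.png

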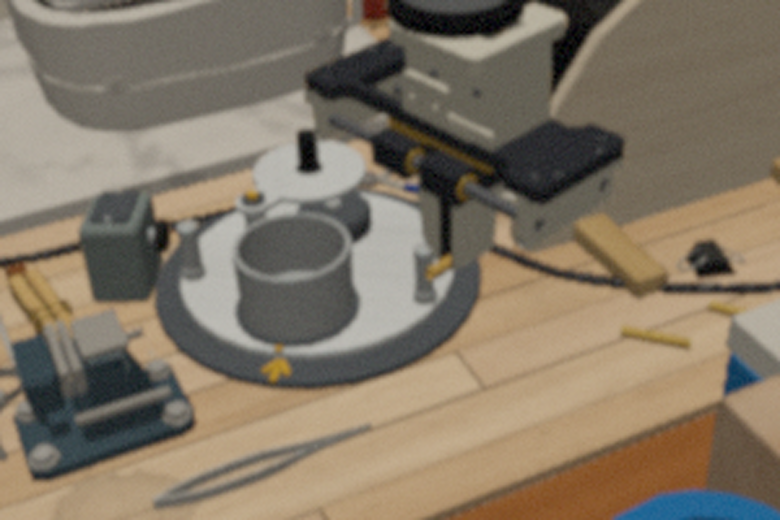

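>>> {"method": "jog_arm", "body": {
  "increments": [
    {"slide": [4,28,0],"roll": 0,"gripper": 0},
    {"slide": [8,56,0],"roll": 0,"gripper": 0},
    {"slide": [12,84,0],"roll": 0,"gripper": 0},
    {"slide": [16,112,0],"roll": 0,"gripper": 0},
    {"slide": [20,135,0],"roll": 0,"gripper": 0},
    {"slide": [20,143,0],"roll": 0,"gripper": 0},
    {"slide": [20,143,20],"roll": 0,"gripper": 0},
    {"slide": [20,143,40],"roll": 0,"gripper": 0},
    {"slide": [20,143,60],"roll": 0,"gripper": 0},
    {"slide": [20,143,78],"roll": 0,"gripper": 0}
  ]
}}

```text
clock: 15.65
position: [0.5204, 0.0503, 0.0442]
ee_rot: [0.729, 3.056, -0.001]
force: [-0.5, -0.0, -0.1]
width: 0.084
```

```bash
python3 - <<'E'
from mv import *
from h import *
s=get(); p=s['p'];put([p[0],p[1],.045],s['psi'])
show()
a=snap('side','side9');crop(a,150,130,450,330,2.6,'c_side9')
E
```

```text
t 15.65 meas [0.5204 0.0503 0.0442] yawY 63.2 cmd [0.5209 0.0501 0.045 ] 63.3 F [-0.5 -0.  -0.1] w 0.084 q [-0.31  0.5   0.14  2.02 -0.12  0.63  1.02]
```

View pics/c_side9.png

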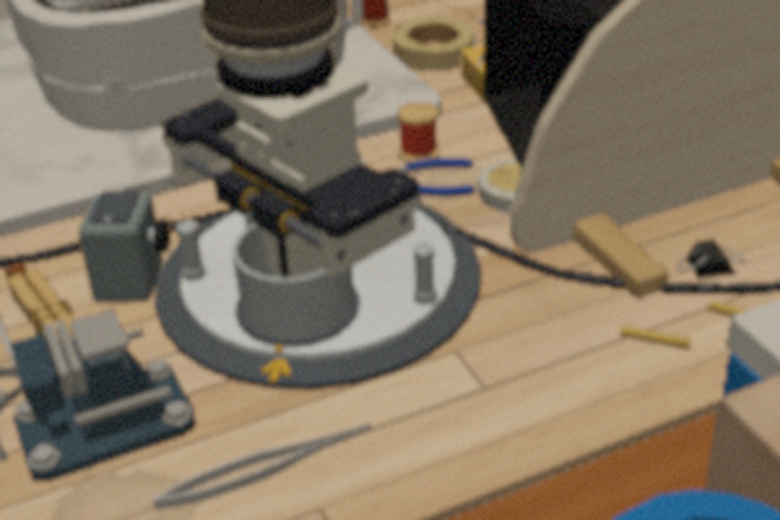

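>>> {"method": "jog_arm", "body": {
  "increments": [
    {"slide": [0,0,0],"roll": 0,"gripper": 0.2},
    {"slide": [0,0,0],"roll": 0,"gripper": 0.2},
    {"slide": [0,0,0],"roll": 0,"gripper": 0.2},
    {"slide": [0,0,-20],"roll": 0,"gripper": 0.2},
    {"slide": [0,0,-40],"roll": 0,"gripper": 0.2},
    {"slide": [0,0,-60],"roll": 0,"gripper": 0.2},
    {"slide": [0,0,-85],"roll": 0,"gripper": 0.2},
    {"slide": [0,0,-105],"roll": 0,"gripper": 0.2},
    {"slide": [10,-20,-115],"roll": 0.1,"gripper": 0.25},
    {"slide": [20,-50,-115],"roll": 0.2,"gripper": 0.3}
  ]
}}

```text
clock: 16.53
position: [0.4833, 0.0172, 0.1635]
ee_rot: [1.029, 2.961, 0.007]
force: [0.6, -0.6, 0.9]
width: 0.272
```

```bash
python3 - <<'E'
from mv import *
from h import *
s=get();A=axes(s['psi']);put(np.array(s['p'])+A@np.array([.02,-.05,-.115]),s['psi']-.2)
show()
plan([((.5793,-.199,.13),-3)])
a=load('top0')
d=a['depth'];vv,uu=np.mgrid[0:400,0:640]
K=a['intrinsics'];P=np.stack([(uu-K[0,2])/K[0,0]*d,(vv-K[1,2])/K[1,1]*d,d],-1)-a['t']
W=P@a['R']
m=(abs(W[...,0]-.65)<.08)&(abs(W[...,1]+.275)<.05)&(W[...,2]>.1)&(W[...,2]<1)&(d>0)
for v,u in np.argwhere(m)[:40]: print(u,v,W[v,u].round(3))
# plywood footprint
m=(W[...,2]>.08)&(W[...,2]<.3)&(W[...,0]>.6)&(W[...,0]<.8)&(W[...,1]<-.05)&(W[...,1]>-.35)
for x in np.arange(.62,.8,.02):
    mm=m&(abs(W[...,0]-x)<.01); 
    if mm.any(): print(round(x,2),W[...,1][mm].min().round(3),W[...,1][mm].max().round(3),W[...,2][mm].max().round(3))
E
```

```text
t 16.53 meas [0.4833 0.0172 0.1635] yawY 51.7 cmd [0.4805 0.0145 0.16  ] 51.8 F [ 0.6 -0.6  0.9] w 0.272 q [-0.33  0.27  0.23  2.01 -0.08  0.86  0.85]
([-210.0, -107.0, 30.0], np.float64(0.96))
545 0 [ 0.701 -0.234  0.712]
546 0 [ 0.7   -0.234  0.713]
547 0 [ 0.699 -0.234  0.714]
548 0 [ 0.699 -0.234  0.716]
549 0 [ 0.698 -0.235  0.716]
550 0 [ 0.699 -0.236  0.715]
551 0 [ 0.698 -0.237  0.716]
552 0 [ 0.697 -0.236  0.719]
553 0 [ 0.697 -0.237  0.719]
554 0 [ 0.696 -0.237  0.72 ]
555 0 [ 0.697 -0.239  0.718]
556 0 [ 0.695 -0.238  0.721]
557 0 [ 0.695 -0.239  0.721]
558 0 [ 0.694 -0.239  0.723]
559 0 [ 0.693 -0.239  0.724]
560 0 [ 0.694 -0.24   0.723]
561 0 [ 0.693 -0.24   0.725]
562 0 [ 0.692 -0.241  0.726]
563 0 [ 0.692 -0.241  0.726]
564 0 [ 0.692 -0.242  0.726]
565 0 [ 0.692 -0.243  0.727]
566 0 [ 0.692 -0.244  0.726]
567 0 [ 0.69  -0.243  0.729]
568 0 [ 0.69  -0.243  0.73 ]
569 0 [ 0.691 -0.245  0.728]
570 0 [ 0.69  -0.245  0.73 ]
571 0 [ 0.69  -0.246  0.729]
572 0 [ 0.689 -0.246  0.731]
573 0 [ 0.69  -0.248  0.729]
574 0 [ 0.689 -0.248  0.73 ]
575 0 [ 0.689 -0.248  0.732]
576 0 [ 0.689 -0.25   0.73 ]
577 0 [ 0.689 -0.25   0.731]
578 0 [ 0.689 -0.251  0.73 ]
579 0 [ 0.688 -0.251  0.732]
580 0 [ 0.689 -0.253  0.73 ]
581 0 [ 0.688 -0.253  0.732]
582 0 [ 0.689 -0.255  0.731]
583 0 [ 0.689 -0.255  0.73 ]
584 0 [ 0.688 -0.255  0.732]
0.66 -0.1 -0.081 0.128
0.68 -0.12 -0.087 0.165
0.7 -0.141 -0.079 0.194
0.72 -0.161 -0.068 0.214
0.74 -0.181 -0.056 0.232
0.76 -0.201 -0.052 0.24
0.78 -0.221 -0.05 0.249
0.8 -0.231 -0.05 0.251
```

>>> {"method": "jog_arm", "body": {
  "increments": [
    {"slide": [-20,-10,0],"roll": 0.12,"gripper": 0.35},
    {"slide": [-45,-22,0],"roll": 0.24,"gripper": 0.35},
    {"slide": [-70,-35,0],"roll": 0.36,"gripper": 0.35},
    {"slide": [-96,-49,0],"roll": 0.48,"gripper": 0.35},
    {"slide": [-122,-62,5],"roll": 0.6,"gripper": 0.35},
    {"slide": [-148,-75,10],"roll": 0.72,"gripper": 0.35},
    {"slide": [-174,-88,15],"roll": 0.84,"gripper": 0.35},
    {"slide": [-200,-101,25],"roll": 0.96,"gripper": 0.35},
    {"slide": [-210,-107,30],"roll": 0.96,"gripper": 0.35},
    {"slide": [-210,-107,30],"roll": 0.96,"gripper": 0.35}
  ]
}}

```text
clock: 17.37
position: [0.5789, -0.2021, 0.1298]
ee_rot: [2.286, 2.153, -0.002]
force: [-0.7, -0.1, -0.4]
width: 0.352
```

```bash
python3 - <<'E'
from mv import *
from h import *
show()
a=snap('side','side10');crop(a,220,100,500,310,2.8,'c_side10')
show()
plan([((.5793,-.2,.003),None)])
E
```

```text
t 17.37 meas [ 0.5789 -0.2021  0.1298] yawY -3.4 cmd [ 0.5794 -0.1995  0.13  ] -3.2 F [-0.7 -0.1 -0.4] w 0.352 q [-0.08  0.54  0.49  1.75 -0.3   0.93  0.47]
t 17.42 meas [ 0.5786 -0.1999  0.1301] yawY -3.3 cmd [ 0.5794 -0.1995  0.13  ] -3.2 F [-0.   0.1 -0.2] w 0.351 q [-0.08  0.54  0.48  1.75 -0.3   0.93  0.47]
([-1.0, -0.0, 127.0], -0.0)
```

View pics/c_side10.png

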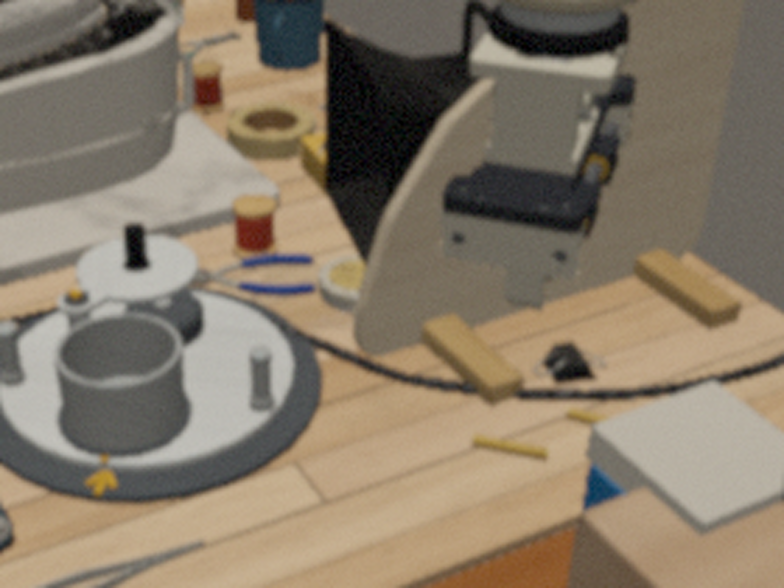

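>>> {"method": "jog_arm", "body": {
  "increments": [
    {"slide": [-1,0,25],"roll": 0,"gripper": 0.35},
    {"slide": [-1,0,50],"roll": 0,"gripper": 0.35},
    {"slide": [-1,0,75],"roll": 0,"gripper": 0.35},
    {"slide": [-1,0,95],"roll": 0,"gripper": 0.35},
    {"slide": [-1,0,110],"roll": 0,"gripper": 0.35},
    {"slide": [-1,0,120],"roll": 0,"gripper": 0.35},
    {"slide": [-1,0,127],"roll": 0,"gripper": 0.35},
    {"slide": [-1,0,127],"roll": 0,"gripper": 0.2},
    {"slide": [-1,0,127],"roll": 0,"gripper": 0.0},
    {"slide": [-1,0,127],"roll": 0,"gripper": 0.0}
  ],
  "newtons": 25
}}

```text
clock: 18.25
position: [0.5795, -0.1997, 0.0039]
ee_rot: [2.282, 2.157, 0.002]
force: [-0.1, -1.1, 1.2]
width: 0.183
```

>>> {"method": "jog_arm", "body": {
  "increments": [
    {"slide": [0,0,0],"roll": 0,"gripper": 0},
    {"slide": [0,0,0],"roll": 0,"gripper": 0},
    {"slide": [0,0,0],"roll": 0,"gripper": 0},
    {"slide": [0,0,0],"roll": 0,"gripper": 0},
    {"slide": [0,0,-5],"roll": 0,"gripper": 0},
    {"slide": [0,0,-15],"roll": 0,"gripper": 0},
    {"slide": [0,0,-35],"roll": 0,"gripper": 0},
    {"slide": [0,0,-60],"roll": 0,"gripper": 0},
    {"slide": [0,0,-90],"roll": 0,"gripper": 0},
    {"slide": [0,0,-120],"roll": 0,"gripper": 0}
  ]
}}

```text
clock: 19.08
position: [0.5782, -0.1998, 0.1244]
ee_rot: [-2.284, -2.156, 0.001]
force: [0.1, 0.3, -0.4]
width: 0.084
```

```bash
python3 - <<'E'
from mv import *
from h import *
s=get(); p=s['p'];put([p[0],p[1],.123],s['psi'])
a=snap('side','side11');crop(a,220,100,500,310,2.8,'c_side11')
a=snap('top','top11');crop(a,200,130,440,310,3.3,'c_top11')
show()
plan([((.5213,.0504,.123),35)])
E
```

```text
t 19.18 meas [ 0.5815 -0.2012  0.1284] yawY -3.3 cmd [ 0.5793 -0.2005  0.123 ] -3.2 F [ 0.9 -0.6 -0.6] w 0.089 q [-0.08  0.54  0.49  1.75 -0.31  0.92  0.47]
([247.0, -72.0, 0.0], np.float64(-0.67))
```

View pics/c_side11.png

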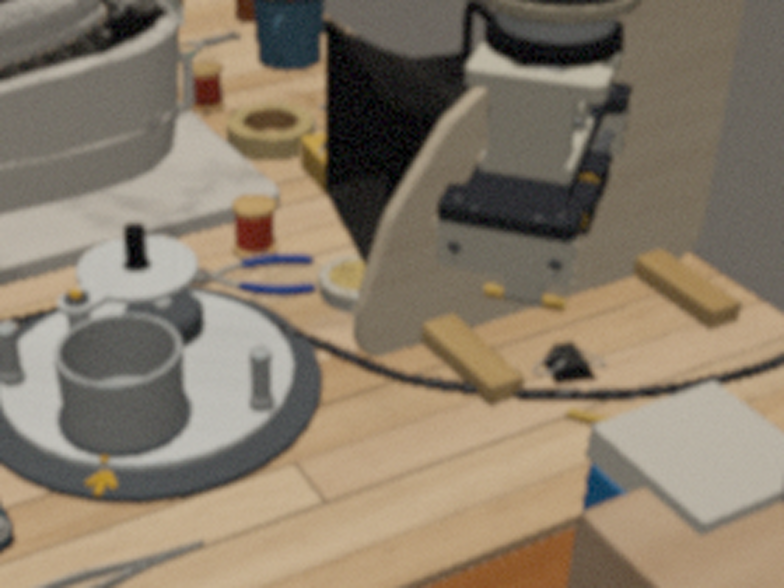

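View pics/c_top11.png

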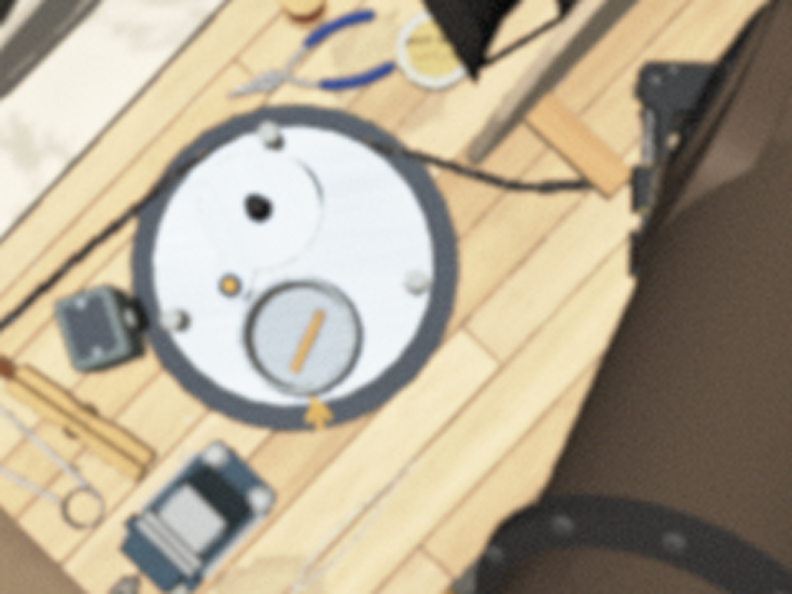

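```bash
python3 - <<'E'
from mv import *
s=get(); put([.5793,-.2005,.123],np.radians(-3.2+90))
plan([((.5213,.0504,.123),-40)])
E
```

```text
([247.0, -72.0, 0.0], np.float64(0.64))
```

>>> {"method": "jog_arm", "body": {
  "increments": [
    {"slide": [5,-30,0],"roll": 0.08,"gripper": 0},
    {"slide": [15,-60,0],"roll": 0.16,"gripper": 0},
    {"slide": [35,-85,0],"roll": 0.25,"gripper": 0},
    {"slide": [65,-95,0],"roll": 0.33,"gripper": 0},
    {"slide": [98,-95,0],"roll": 0.4,"gripper": 0},
    {"slide": [131,-95,0],"roll": 0.48,"gripper": 0},
    {"slide": [164,-93,0],"roll": 0.55,"gripper": 0},
    {"slide": [197,-87,0],"roll": 0.64,"gripper": 0},
    {"slide": [227,-79,0],"roll": 0.64,"gripper": 0},
    {"slide": [247,-72,0],"roll": 0.64,"gripper": 0}
  ]
}}

```text
clock: 20.02
position: [0.521, 0.0548, 0.1229]
ee_rot: [-2.844, -1.332, -0.001]
force: [-1.2, 0.3, -0.8]
width: 0.083
```

>>> {"method": "jog_arm", "body": {
  "increments": [
    {"slide": [0,0,10],"roll": 0,"gripper": 0},
    {"slide": [0,0,30],"roll": 0,"gripper": 0},
    {"slide": [0,0,50],"roll": 0,"gripper": 0},
    {"slide": [0,0,70],"roll": 0,"gripper": 0},
    {"slide": [0,0,78],"roll": 0,"gripper": 0},
    {"slide": [0,0,78],"roll": 0,"gripper": 0},
    {"slide": [0,0,78],"roll": 0,"gripper": 0},
    {"slide": [0,0,78],"roll": 0,"gripper": 0.2},
    {"slide": [0,0,78],"roll": 0,"gripper": 0.2},
    {"slide": [0,0,78],"roll": 0,"gripper": 0.2}
  ]
}}

```text
clock: 20.85
position: [0.5217, 0.0511, 0.0457]
ee_rot: [2.846, 1.329, 0.003]
force: [0.0, -0.1, -0.8]
width: 0.196
```

```bash
python3 - <<'E'
from mv import *
from h import *
s=get(); p=s['p'];put([p[0],p[1],.045],s['psi'])
show()
plan([((.6257,-.2565,.13),-10)],save=False)
plan([((.52,-.05,.13),-10)],save=False)
E
```

```text
t 20.85 meas [0.5217 0.0511 0.0457] yawY -39.9 cmd [0.5212 0.0501 0.045 ] -39.9 F [ 0.  -0.1 -0.8] w 0.196 q [-0.61  0.56  0.57  2.04 -0.48  0.67 -0.43]
([-168.0, 277.0, -85.0], np.float64(-0.52))
([-78.0, 63.0, -85.0], np.float64(-0.52))
```

>>> {"method": "jog_arm", "body": {
  "increments": [
    {"slide": [0,0,-25],"roll": 0,"gripper": 0.2},
    {"slide": [0,0,-55],"roll": 0,"gripper": 0.2},
    {"slide": [0,0,-85],"roll": 0,"gripper": 0.2},
    {"slide": [-10,4,-90],"roll": 0,"gripper": 0.3},
    {"slide": [-30,12,-90],"roll": -0.08,"gripper": 0.35},
    {"slide": [-52,22,-90],"roll": -0.16,"gripper": 0.35},
    {"slide": [-74,32,-90],"roll": -0.24,"gripper": 0.35},
    {"slide": [-96,42,-90],"roll": -0.32,"gripper": 0.35},
    {"slide": [-115,52,-90],"roll": -0.42,"gripper": 0.35},
    {"slide": [-130,62,-90],"roll": -0.52,"gripper": 0.35}
  ]
}}

```text
clock: 21.68
position: [0.4841, -0.0903, 0.135]
ee_rot: [2.405, 2.021, 0.0]
force: [0.6, -0.7, -0.2]
width: 0.349
```

```bash
python3 - <<'E'
from mv import *
from h import *
s=get();A=axes(s['psi']);put(np.array(s['p'])+A@np.array([-.13,.062,-.09]),s['psi']+.52)
a=snap('top','top12');crop(a,200,130,440,310,3.3,'c_top12')
a=snap('side','side12');crop(a,150,130,450,330,2.6,'c_side12')
show()
plan([((.6257,-.2565,.13),None)])
E
```

```text
t 21.78 meas [ 0.4844 -0.0921  0.1353] yawY -10.2 cmd [ 0.4855 -0.0894  0.135 ] -10.1 F [-0.7 -0.7 -0.2] w 0.348 q [-0.36  0.36  0.57  2.04 -0.26  0.82  0.18]
([-140.0, 167.0, 5.0], -0.0)
```

View pics/c_top12.png

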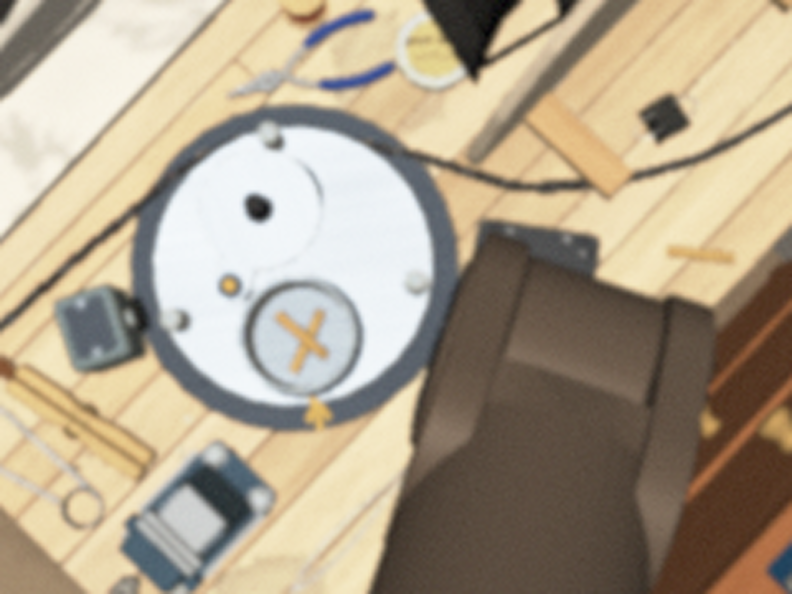

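View pics/c_side12.png

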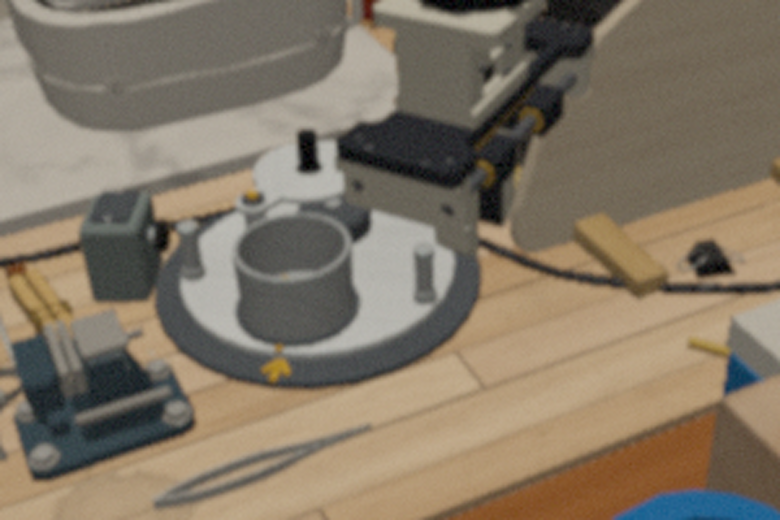

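```bash
python3 - <<'E'
from mv import *
from h import *
a=load('top12');crop(a,380,170,450,240,8,'c_t3')
E
```

```text
(no output)
```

View pics/c_t3.png

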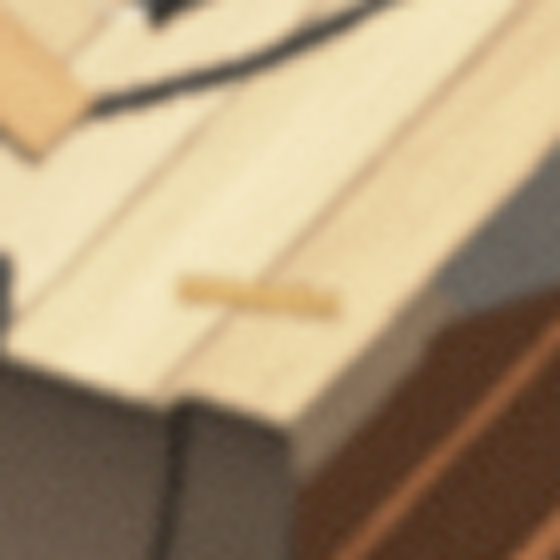

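```bash
python3 - <<'E'
from mv import *
from h import *
a=load('top12')
e=[px2w(a,380+u/8,170+v/8,.004) for u,v in [(180,287),(340,304)]];print(e,(e[0]+e[1])/2,np.degrees(np.arctan2(*(e[1]-e[0])[1::-1])))
a=load('top0')
d=a['depth'];vv,uu=np.mgrid[0:400,0:640]
K=a['intrinsics'];P=np.stack([(uu-K[0,2])/K[0,0]*d,(vv-K[1,2])/K[1,1]*d,d],-1)-a['t']
W=P@a['R']
for z0,z1 in((.02,.3),):
  m=(W[...,2]>z0)&(W[...,2]<z1)&(d>0)
  for x in np.arange(.46,.78,.02):
    mm=m&(abs(W[...,0]-x)<.01)&(W[...,1]<-.11)&(W[...,1]>-.5)
    if mm.any():
      y=W[...,1][mm];print(round(x,2),np.sort(y)[::-1][:3].round(3),y.max().round(3),W[...,2][mm].max().round(3))
E
```

```text
[array([ 0.58226891, -0.22360621,  0.004     ]), array([ 0.57593641, -0.27314555,  0.004     ])] [ 0.57910266 -0.24837588  0.004     ] -97.28448105170374
0.46 [-0.295 -0.297 -0.323] -0.295 0.272
0.48 [-0.343 -0.343 -0.344] -0.343 0.27
0.5 [-0.363 -0.363 -0.363] -0.363 0.299
0.52 [-0.382 -0.382 -0.382] -0.382 0.298
0.54 [-0.402 -0.403 -0.404] -0.402 0.202
0.56 [-0.422 -0.423 -0.423] -0.422 0.203
0.58 [-0.442 -0.443 -0.443] -0.442 0.134
0.6 [-0.462 -0.462 -0.463] -0.462 0.134
0.62 [-0.172 -0.177 -0.177] -0.172 0.133
0.64 [-0.155 -0.155 -0.157] -0.155 0.024
0.66 [-0.131 -0.134 -0.136] -0.131 0.025
0.68 [-0.11  -0.11  -0.111] -0.11 0.298
0.7 [-0.111 -0.111 -0.111] -0.111 0.3
0.72 [-0.126 -0.128 -0.129] -0.126 0.3
0.74 [-0.134 -0.135 -0.135] -0.134 0.3
0.76 [-0.11  -0.111 -0.111] -0.11 0.3
```

```bash
python3 - <<'E'
from mv import *
put([.4855,-.0894,.135],np.radians(-10.1+90))
plan([((.579,-.2485,.10),-7.3)])
E
```

```text
([-140.0, 120.0, 35.0], np.float64(-0.05))
```

>>> {"method": "jog_arm", "body": {
  "increments": [
    {"slide": [-25,12,0],"roll": 0,"gripper": 0.35},
    {"slide": [-50,30,0],"roll": -0.02,"gripper": 0.35},
    {"slide": [-75,52,0],"roll": -0.05,"gripper": 0.35},
    {"slide": [-100,75,5],"roll": -0.05,"gripper": 0.35},
    {"slide": [-122,98,15],"roll": -0.05,"gripper": 0.35},
    {"slide": [-140,120,25],"roll": -0.05,"gripper": 0.35},
    {"slide": [-140,120,35],"roll": -0.05,"gripper": 0.35},
    {"slide": [-140,120,35],"roll": -0.05,"gripper": 0.35},
    {"slide": [-140,120,35],"roll": -0.05,"gripper": 0.35},
    {"slide": [-140,120,35],"roll": -0.05,"gripper": 0.35}
  ]
}}

```text
clock: 22.62
position: [0.5784, -0.246, 0.1]
ee_rot: [-2.357, -2.076, -0.001]
force: [-0.1, 0.0, 0.3]
width: 0.349
```

```bash
python3 - <<'E'
from mv import *
from h import *
s=get();print(s)
a=snap('side','side13');crop(a,220,100,500,310,2.8,'c_side13')
show()
E
```

```text
{'p': [0.5790890399440541, -0.2482744523274596, 0.1], 'psi': 1.4445180723434694}
t 22.67 meas [ 0.5786 -0.2461  0.1004] yawY -7.2 cmd [ 0.5791 -0.2483  0.1   ] -7.2 F [0.1 0.4 0. ] w 0.352 q [-0.02  0.6   0.51  1.73 -0.36  0.9   0.52]
```

View pics/c_side13.png

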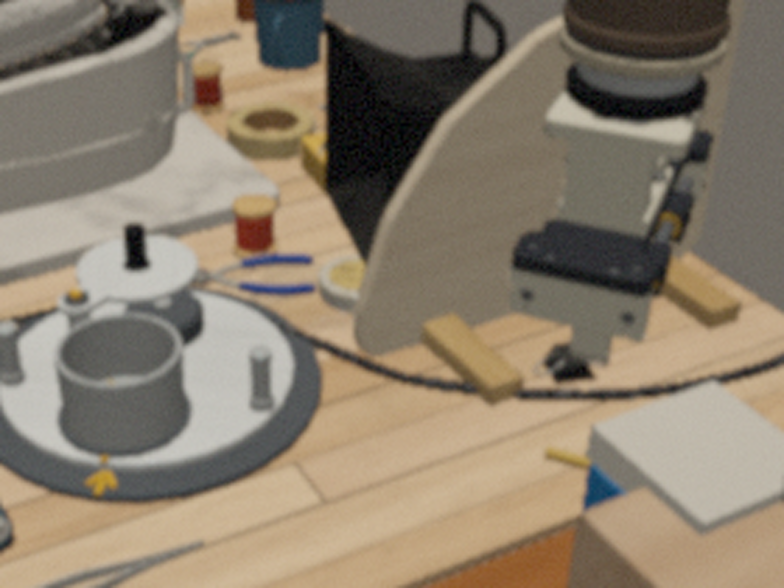

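Tube still at the new place (left end visible at crop 548,453). Descend and grasp.

>>> {"method": "jog_arm", "body": {
  "increments": [
    {"slide": [0,0,20],"roll": 0,"gripper": 0.35},
    {"slide": [0,0,40],"roll": 0,"gripper": 0.35},
    {"slide": [0,0,60],"roll": 0,"gripper": 0.35},
    {"slide": [0,0,75],"roll": 0,"gripper": 0.35},
    {"slide": [0,0,87],"roll": 0,"gripper": 0.35},
    {"slide": [0,0,94],"roll": 0,"gripper": 0.35},
    {"slide": [0,0,97],"roll": 0,"gripper": 0.35},
    {"slide": [0,0,97],"roll": 0,"gripper": 0.2},
    {"slide": [0,0,97],"roll": 0,"gripper": 0.0},
    {"slide": [0,0,97],"roll": 0,"gripper": 0.0}
  ],
  "newtons": 25
}}

```text
clock: 23.5
position: [0.5791, -0.2477, 0.0036]
ee_rot: [2.357, 2.075, 0.001]
force: [-0.1, -0.3, -0.1]
width: 0.183
```

>>> {"method": "jog_arm", "body": {
  "increments": [
    {"slide": [0,0,0],"roll": 0,"gripper": 0},
    {"slide": [0,0,0],"roll": 0,"gripper": 0},
    {"slide": [0,0,0],"roll": 0,"gripper": 0},
    {"slide": [0,0,0],"roll": 0,"gripper": 0},
    {"slide": [0,0,-5],"roll": 0,"gripper": 0},
    {"slide": [0,0,-15],"roll": 0,"gripper": 0},
    {"slide": [0,0,-35],"roll": 0,"gripper": 0},
    {"slide": [0,0,-60],"roll": 0,"gripper": 0},
    {"slide": [0,-10,-90],"roll": 0,"gripper": 0},
    {"slide": [0,-30,-120],"roll": 0,"gripper": 0}
  ]
}}

```text
clock: 24.33
position: [0.55, -0.2434, 0.1243]
ee_rot: [2.356, 2.077, 0.0]
force: [0.6, -0.5, -0.1]
width: 0.087
```

```bash
python3 - <<'E'
from mv import *
from h import *
s=get();A=axes(s['psi']);put(np.array(s['p'])+A@np.array([0,-.03,-.023]),s['psi'])
a=snap('side','side14');crop(a,220,100,500,310,2.8,'c_side14')
show()
plan([((.48,-.09,.123),-25)])
E
```

```text
t 24.38 meas [ 0.5472 -0.2454  0.1298] yawY -7.4 cmd [ 0.5493 -0.2445  0.123 ] -7.2 F [-4.1 -1.5  1.3] w 0.082 q [-0.04  0.52  0.54  1.79 -0.33  0.92  0.51]
([145.0, -88.0, 0.0], np.float64(0.31))
```

View pics/c_side14.png

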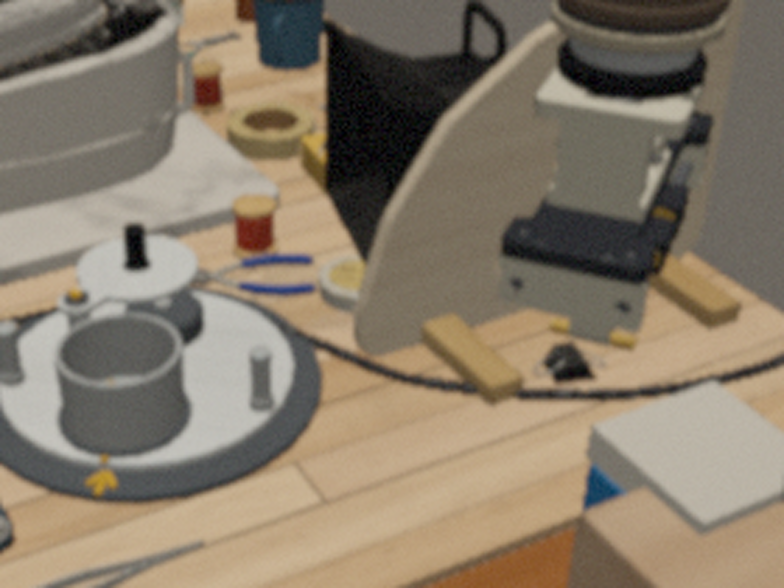

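```bash
python3 - <<'E'
from mv import *
put([.5493,-.2445,.123],np.radians(-7.2+90))
plan([((.50,-.17,.123),-15),((.48,-.09,.123),-25),((.5213,.0504,.123),-40)])
E
```

```text
([68.0, -58.0, 0.0], np.float64(0.14))
([145.0, -88.0, 0.0], np.float64(0.31))
([289.0, -65.0, 0.0], np.float64(0.57))
```

>>> {"method": "jog_arm", "body": {
  "increments": [
    {"slide": [35,-29,0],"roll": 0.05,"gripper": 0},
    {"slide": [68,-58,0],"roll": 0.12,"gripper": 0},
    {"slide": [105,-75,0],"roll": 0.2,"gripper": 0},
    {"slide": [143,-86,0],"roll": 0.3,"gripper": 0},
    {"slide": [176,-83,0],"roll": 0.38,"gripper": 0},
    {"slide": [209,-78,0],"roll": 0.46,"gripper": 0},
    {"slide": [242,-73,0],"roll": 0.54,"gripper": 0},
    {"slide": [270,-68,0],"roll": 0.57,"gripper": 0},
    {"slide": [289,-65,0],"roll": 0.57,"gripper": 0},
    {"slide": [289,-65,0],"roll": 0.57,"gripper": 0}
  ]
}}

```text
clock: 25.22
position: [0.5219, 0.0566, 0.1229]
ee_rot: [-2.841, -1.338, -0.002]
force: [-0.0, 0.8, -0.1]
width: 0.088
```

>>> {"method": "jog_arm", "body": {
  "increments": [
    {"slide": [0,0,10],"roll": 0,"gripper": 0},
    {"slide": [0,0,30],"roll": 0,"gripper": 0},
    {"slide": [0,0,50],"roll": 0,"gripper": 0},
    {"slide": [0,0,70],"roll": 0,"gripper": 0},
    {"slide": [0,0,78],"roll": 0,"gripper": 0},
    {"slide": [0,0,78],"roll": 0,"gripper": 0},
    {"slide": [0,0,78],"roll": 0,"gripper": 0},
    {"slide": [0,0,78],"roll": 0,"gripper": 0.2},
    {"slide": [0,0,78],"roll": 0,"gripper": 0.2},
    {"slide": [0,0,78],"roll": 0,"gripper": 0.2}
  ]
}}

```text
clock: 26.05
position: [0.5215, 0.0513, 0.0455]
ee_rot: [2.846, 1.329, 0.002]
force: [-0.4, -0.3, -0.1]
width: 0.19
```

>>> {"method": "jog_arm", "body": {
  "increments": [
    {"slide": [0,0,-25],"roll": 0,"gripper": 0.2},
    {"slide": [0,0,-55],"roll": 0,"gripper": 0.2},
    {"slide": [0,0,-85],"roll": 0,"gripper": 0.2},
    {"slide": [-10,4,-115],"roll": 0,"gripper": 0.3},
    {"slide": [-30,12,-135],"roll": 0,"gripper": 0.35},
    {"slide": [-52,22,-135],"roll": 0,"gripper": 0.35},
    {"slide": [-74,32,-135],"roll": 0,"gripper": 0.35},
    {"slide": [-96,42,-135],"roll": 0,"gripper": 0.35},
    {"slide": [-130,52,-135],"roll": 0,"gripper": 0.35},
    {"slide": [-160,62,-135],"roll": 0,"gripper": 0.35}
  ]
}}

```text
clock: 26.88
position: [0.4651, -0.1124, 0.1803]
ee_rot: [2.846, 1.33, 0.002]
force: [-0.5, 0.1, -0.8]
width: 0.348
```

```bash
python3 - <<'E'
from mv import *
from h import *
s=get();A=axes(s['psi']);p=np.array(s['p']);p[2]=.045;put(p+A@np.array([-.16,.062,-.135]),s['psi'])
a=snap('top','top15');crop(a,200,130,440,310,3.3,'c_top15')
a=snap('side','side15')
show()
E
```

```text
t 26.98 meas [ 0.4637 -0.1161  0.1806] yawY -40.4 cmd [ 0.4661 -0.1122  0.18  ] -39.9 F [-0.1  0.3  0.6] w 0.353 q [-0.5   0.3   0.81  2.03 -0.27  0.92 -0.26]
```

View pics/c_top15.png

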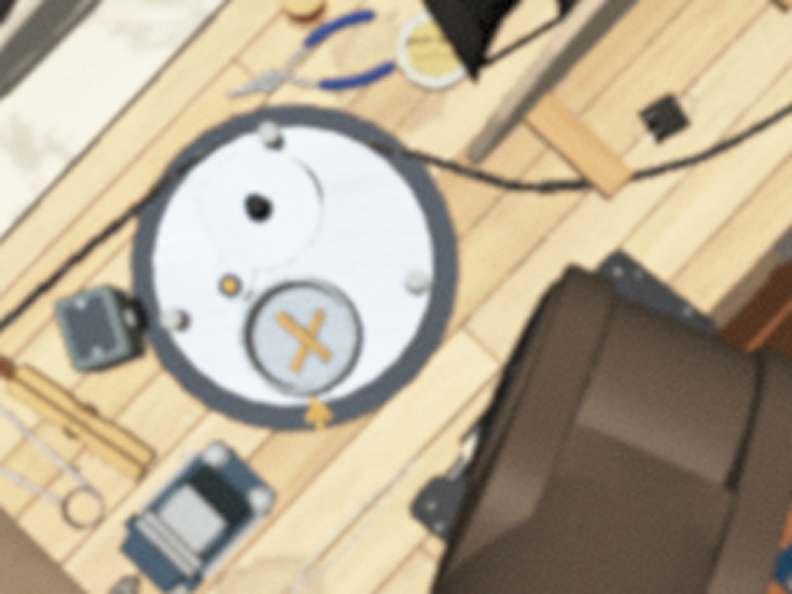

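View pics/top15.png

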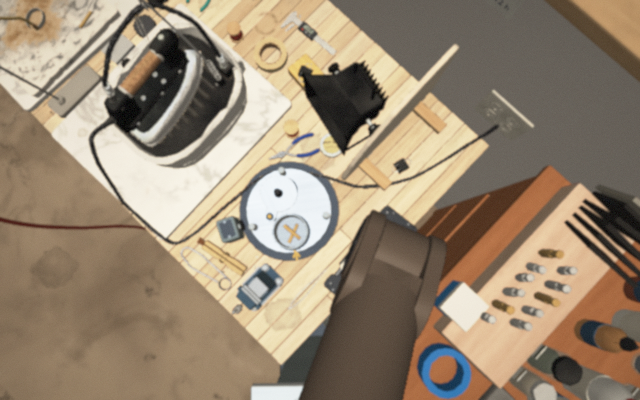

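View pics/side15.png

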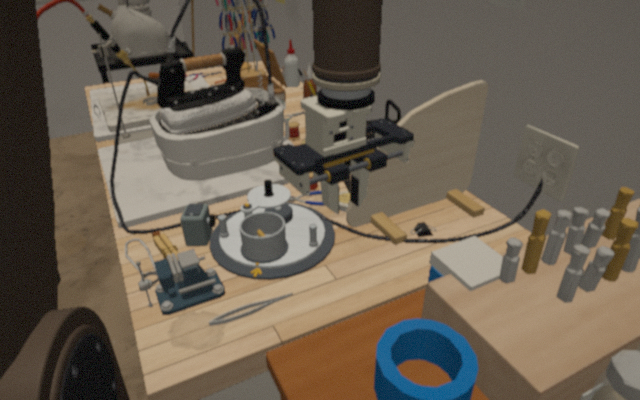

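```bash
python3 - <<'E'
from h import *
a=load('top0'); b=load('top15')
c1=cv2.resize(b['frame'][205:260,265:320],(400,400),interpolation=cv2.INTER_CUBIC)
c2=cv2.resize(a['frame'][225:305,170:250],(400,400),interpolation=cv2.INTER_CUBIC)
cv2.imwrite('pics/z15.png',np.hstack([c1,c2]))
crop(a,220,0,500,210,2.8,'z0b')
crop(a,200,220,430,380,3.4,'z0c')
E
```

```text
(no output)
```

View pics/z15.png

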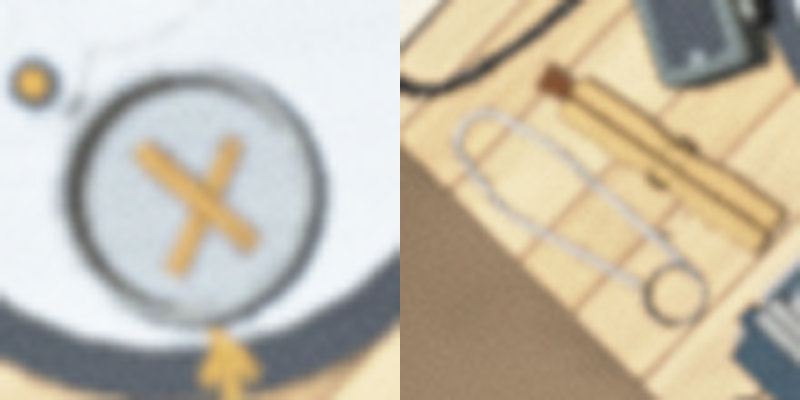

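View pics/z0b.png

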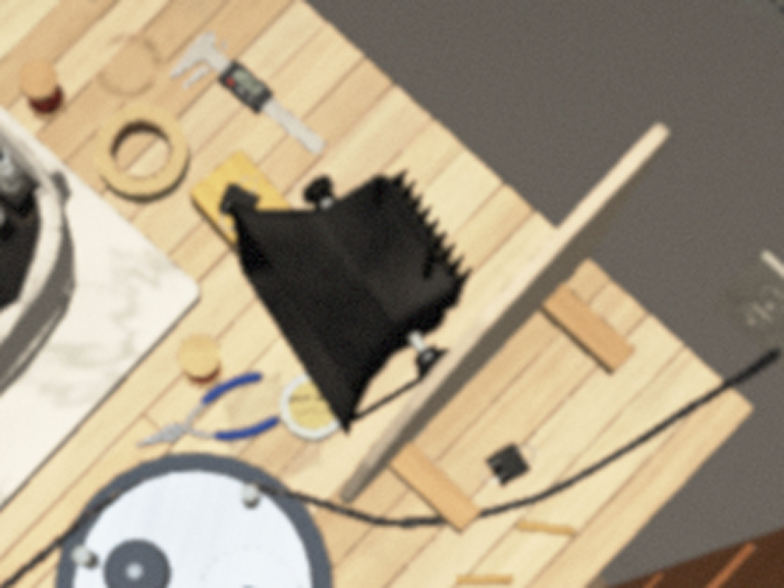

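View pics/z0c.png

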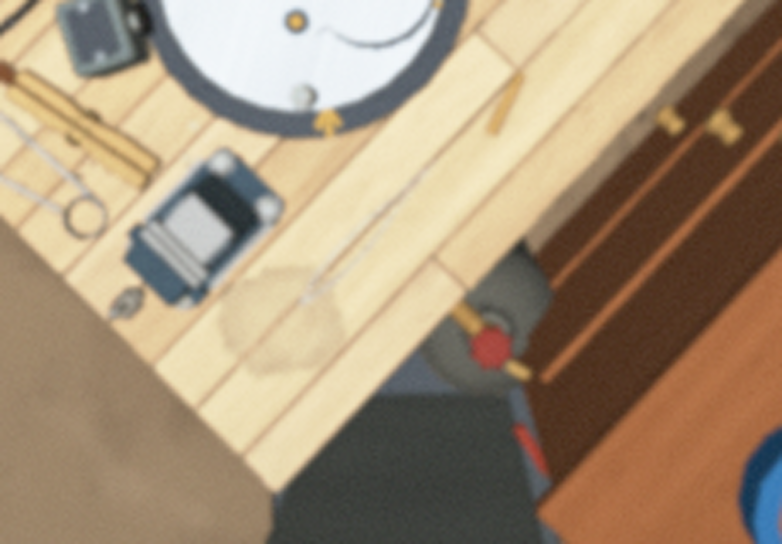

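```bash
python3 - <<'E'
from h import *
s=load('side15');s0=load('side12');t=load('top15');t0=load('top12')
f=lambda im,v0,v1,u0,u1:cv2.resize(im['frame'][v0:v1,u0:u1],(400,300),interpolation=cv2.INTER_CUBIC)
cv2.imwrite('pics/z15b.png',np.vstack([np.hstack([f(s0,200,260,230,310),f(s,200,260,230,310)]),np.hstack([f(t0,208,256,260,324),f(t,208,256,260,324)])]))
for im in(t0,t):
    d=im['depth'][215:250,270:312]
    W=np.array([[px2w(im,u,v)[2] if im['depth'][v,u]>0 else -1 for u in range(280,306)] for v in range(220,246)])
    print((W*1000).astype(int)[::2,::2])
E
```

```text
[[   45    22    22    22    21    22    24    24    22    21    21    72
     72]
 [   19    24    21    22    22    24    21    20    19    23    20    20
     71]
 [   20    24    24    21    22    24    22    18    30    30    19    22
     23]
 [   24    21    29    31    30    24    25 -1000    27    21    16    21
     23]
 [   23    21    20    34    34    33    21    29    31    20    23    23
     22]
 [   23    21    26    26    35    36    34    27    23    25    19    20
     21]
 [   22    20    21    22    25    38    39    36    20    23    20    22
     21]
 [   20    25    21    21    20    24    29    41    43    18    25    21
     24]
 [   24    24    21    19    22    30    32    22    44    48    22 -1000
     22]
 [   20    18    24    18    21    29    28    20    21    41    24    19
     20]
 [   22    19    22    21    27    30    21    22    23    21    18    25
     73]
 [   43    18    20    23    20    29    22    22    23    22    22    74
     41]
 [   74    45    22    23    20    21    23    22    22    20    71    48
     22]]
[[44 22 21 20 19 21 25 22 23 23 23 75 69]
 [24 21 20 23 23 21 19 22 20 22 21 21 70]
 [22 22 23 40 21 24 24 21 29 29 16 21 22]
 [25 20 48 45 36 23 25 22 30 21 20 21 20]
 [21 20 21 46 45 47 23 28 29 23 21 23 19]
 [24 20 22 20 43 46 46 29 26 21 21 22 23]
 [22 20 21 20 22 45 49 49 17 21 20 23 23]
 [18 24 22 20 23 23 29 46 45 21 24 22 23]
 [23 19 20 22 20 29 31 18 47 48 49 20 19]
 [22 22 21 22 20 32 29 23 17 48 39 22 22]
 [23 23 18 21 25 29 22 23 24 22 20 23 73]
 [43 21 25 24 23 30 21 23 20 22 21 75 46]
 [74 48 22 22 21 21 21 22 20 23 74 48 17]]
```

View pics/z15b.png

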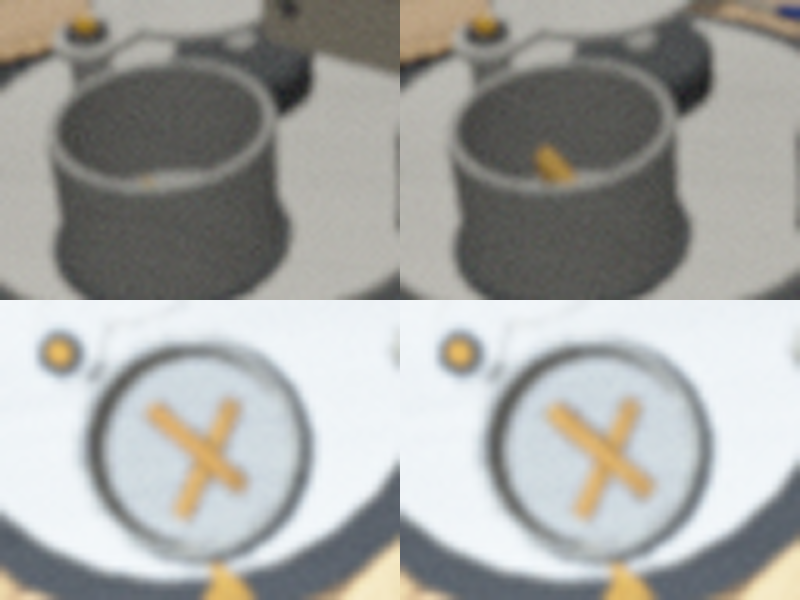

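```bash
python3 - <<'E'
from mv import *
plan([((.50,.02,.18),None)],save=False)
s=get();p=np.array(s['p']);A=axes(s['psi'])
put(p+A@np.array([.123,-.058,0]),s['psi']+1.2)
print(A.T@(np.array([.50,.02,.18])-p)*1000)
s=get();print(s)
plan([((.61,.076,.16),67)],save=False)
E
```

```text
([123.0, -59.0, 0.0], -0.0)
[123.20831442 -58.6836033    0.        ]
{'p': [0.5003912456991941, 0.01940197393838533, 0.18], 'psi': 2.075132620651305}
([-3.0, 123.0, 20.0], np.float64(-0.67))
```

>>> {"method": "jog_arm", "body": {
  "increments": [
    {"slide": [12,-6,0],"roll": -0.12,"gripper": 0.4},
    {"slide": [25,-12,0],"roll": -0.24,"gripper": 0.4},
    {"slide": [38,-18,0],"roll": -0.36,"gripper": 0.4},
    {"slide": [52,-24,0],"roll": -0.48,"gripper": 0.4},
    {"slide": [66,-30,0],"roll": -0.6,"gripper": 0.4},
    {"slide": [80,-37,0],"roll": -0.72,"gripper": 0.4},
    {"slide": [94,-44,0],"roll": -0.84,"gripper": 0.4},
    {"slide": [108,-51,0],"roll": -0.96,"gripper": 0.4},
    {"slide": [123,-58,0],"roll": -1.08,"gripper": 0.4},
    {"slide": [123,-58,0],"roll": -1.2,"gripper": 0.4}
  ]
}}

```text
clock: 27.82
position: [0.5011, 0.0246, 0.18]
ee_rot: [-1.585, -2.713, -0.003]
force: [0.5, 0.5, -0.3]
width: 0.398
```

>>> {"method": "jog_arm", "body": {
  "increments": [
    {"slide": [0,20,0],"roll": -0.1,"gripper": 0.4},
    {"slide": [-1,40,0],"roll": -0.2,"gripper": 0.4},
    {"slide": [-1,60,0],"roll": -0.3,"gripper": 0.4},
    {"slide": [-2,80,0],"roll": -0.4,"gripper": 0.4},
    {"slide": [-2,100,0],"roll": -0.5,"gripper": 0.4},
    {"slide": [-3,115,5],"roll": -0.6,"gripper": 0.4},
    {"slide": [-3,123,15],"roll": -0.67,"gripper": 0.4},
    {"slide": [-3,123,30],"roll": -0.67,"gripper": 0.4},
    {"slide": [-3,123,45],"roll": -0.67,"gripper": 0.4},
    {"slide": [-3,123,50],"roll": -0.67,"gripper": 0.4}
  ]
}}

```text
clock: 28.65
position: [0.6084, 0.0776, 0.1279]
ee_rot: [-0.619, -3.078, 0.001]
force: [-0.6, 0.1, 0.3]
width: 0.401
```

```bash
python3 - <<'E'
from mv import *
from h import *
s=get();p=np.array(s['p']);A=axes(s['psi'])
put(p+A@np.array([-.003,.123,.05]),s['psi']+.67)
a=snap('side','side16');crop(a,150,110,390,290,3,'c_side16')
show()
plan([((.6095,.0755,.086),67)])
E
```

```text
t 28.7 meas [0.6082 0.0774 0.1279] yawY 67.2 cmd [0.6095 0.0762 0.13  ] 67.3 F [-0.7 -0.2 -0.9] w 0.401 q [-0.4   0.52  0.28  1.73 -0.17  0.92  1.12]
([-0.0, -1.0, 44.0], np.float64(0.0))
```

View pics/c_side16.png

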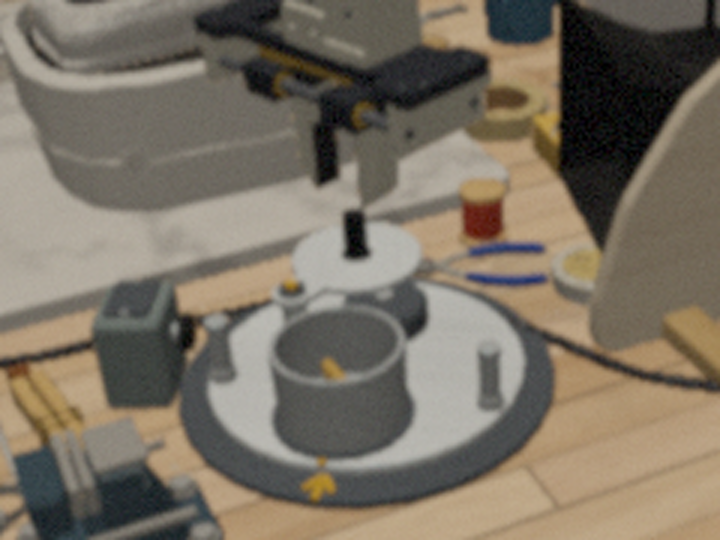

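>>> {"method": "jog_arm", "body": {
  "increments": [
    {"slide": [0,-1,15],"roll": 0,"gripper": 0.4},
    {"slide": [0,-1,30],"roll": 0,"gripper": 0.4},
    {"slide": [0,-1,40],"roll": 0,"gripper": 0.4},
    {"slide": [0,-1,44],"roll": 0,"gripper": 0.4},
    {"slide": [0,-1,44],"roll": 0,"gripper": 0.25},
    {"slide": [0,-1,44],"roll": 0,"gripper": 0.15},
    {"slide": [0,-1,44],"roll": 0,"gripper": 0.15},
    {"slide": [0,-1,44],"roll": 0,"gripper": 0.15},
    {"slide": [0,-1,44],"roll": 0,"gripper": 0.15},
    {"slide": [0,-1,44],"roll": 0,"gripper": 0.15}
  ],
  "newtons": 4
}}

```text
clock: 29.53
position: [0.6098, 0.0762, 0.0866]
ee_rot: [0.621, 3.078, 0.001]
force: [0.2, 0.8, 4.8]
width: 0.171
```

```bash
python3 - <<'E'
from mv import *
show()
arc((.5565,.0970),-52,10)
E
```

```text
t 29.53 meas [0.6098 0.0762 0.0866] yawY 67.2 cmd [0.6091 0.0753 0.086 ] 67.3 F [0.2 0.8 4.8] w 0.171 q [-0.39  0.57  0.26  1.77 -0.19  0.83  1.13]
r 0.05694182591442233 a0 -22.412240501825234
[0.0, -5.0, 0.0] 0.09
[1.0, -10.0, 0.0] 0.18
[2.0, -15.0, 0.0] 0.27
[4.0, -20.0, 0.0] 0.36
[6.0, -25.0, 0.0] 0.45
[8.0, -30.0, 0.0] 0.54
[11.0, -34.0, 0.0] 0.64
[14.0, -38.0, 0.0] 0.73
[18.0, -42.0, 0.0] 0.82
[22.0, -45.0, 0.0] 0.91
```

>>> {"method": "jog_arm", "body": {
  "increments": [
    {"slide": [0,-5,0],"roll": 0.09,"gripper": 0.15},
    {"slide": [1,-10,0],"roll": 0.18,"gripper": 0.15},
    {"slide": [2,-15,0],"roll": 0.27,"gripper": 0.15},
    {"slide": [4,-20,0],"roll": 0.36,"gripper": 0.15},
    {"slide": [6,-25,0],"roll": 0.45,"gripper": 0.15},
    {"slide": [8,-30,0],"roll": 0.54,"gripper": 0.15},
    {"slide": [11,-34,0],"roll": 0.64,"gripper": 0.15},
    {"slide": [14,-38,0],"roll": 0.73,"gripper": 0.15},
    {"slide": [18,-42,0],"roll": 0.82,"gripper": 0.15},
    {"slide": [22,-45,0],"roll": 0.91,"gripper": 0.15}
  ]
}}

```text
clock: 30.37
position: [0.5716, 0.0438, 0.0863]
ee_rot: [1.916, 2.49, 0.002]
force: [-0.4, 1.9, 2.7]
width: 0.173
```

```bash
python3 - <<'E'
from mv import *
show()
arc((.5565,.0970),-50,10,r=.058)
E
```

```text
t 30.37 meas [0.5716 0.0438 0.0863] yawY 14.8 cmd [0.5715 0.0423 0.086 ] 15.1 F [-0.4  1.9  2.7] w 0.173 q [-0.53  0.54  0.52  1.89 -0.37  0.8   0.44]
r 0.056734847014736474 a0 -74.70065900250584
[0.0, -5.0, 0.0] 0.09
[1.0, -10.0, 0.0] 0.17
[2.0, -15.0, 0.0] 0.26
[3.0, -20.0, 0.0] 0.35
[5.0, -24.0, 0.0] 0.44
[7.0, -29.0, 0.0] 0.52
[9.0, -33.0, 0.0] 0.61
[12.0, -37.0, 0.0] 0.7
[16.0, -41.0, 0.0] 0.79
[19.0, -44.0, 0.0] 0.87
```

>>> {"method": "jog_arm", "body": {
  "increments": [
    {"slide": [0,-5,0],"roll": 0.09,"gripper": 0.15},
    {"slide": [1,-10,0],"roll": 0.17,"gripper": 0.15},
    {"slide": [2,-15,0],"roll": 0.26,"gripper": 0.15},
    {"slide": [3,-20,0],"roll": 0.35,"gripper": 0.15},
    {"slide": [5,-24,0],"roll": 0.44,"gripper": 0.15},
    {"slide": [7,-29,0],"roll": 0.52,"gripper": 0.15},
    {"slide": [9,-33,0],"roll": 0.61,"gripper": 0.15},
    {"slide": [12,-37,0],"roll": 0.7,"gripper": 0.15},
    {"slide": [16,-41,0],"roll": 0.79,"gripper": 0.15},
    {"slide": [19,-44,0],"roll": 0.87,"gripper": 0.15}
  ]
}}

```text
clock: 31.2
position: [0.5248, 0.0516, 0.0863]
ee_rot: [-2.786, -1.451, -0.004]
force: [3.1, 4.6, 0.1]
width: 0.173
```

```bash
python3 - <<'E'
from mv import *
from h import *
show()
a=snap('side','side17');crop(a,150,110,390,290,3,'c_side17')
show()
E
```

```text
t 31.2 meas [0.5248 0.0516 0.0863] yawY -35.0 cmd [0.524  0.0491 0.086 ] -34.7 F [3.1 4.6 0.1] w 0.173 q [-0.75  0.54  0.78  2.01 -0.53  0.79 -0.27]
t 31.25 meas [0.5241 0.052  0.0861] yawY -35.2 cmd [0.524  0.0491 0.086 ] -34.7 F [1.3 3.9 4.2] w 0.175 q [-0.75  0.54  0.78  2.01 -0.53  0.79 -0.27]
```

View pics/c_side17.png

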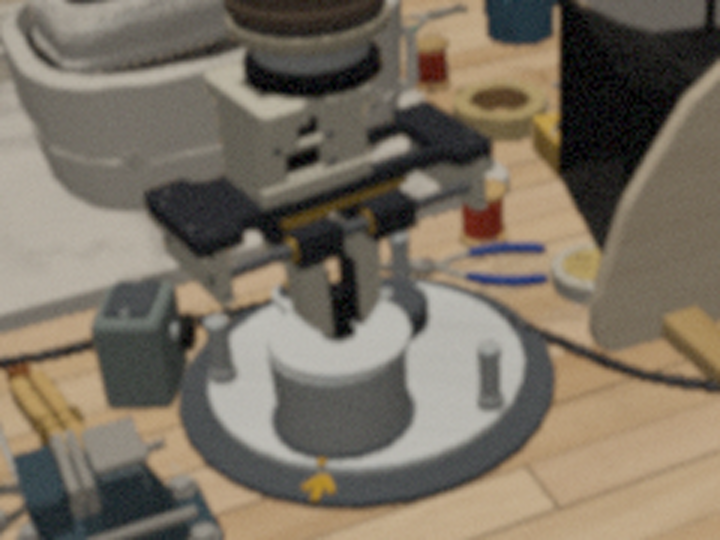

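>>> {"method": "jog_arm", "body": {
  "increments": [
    {"slide": [0,-2,0],"roll": 0,"gripper": 0.15},
    {"slide": [0,-3,0],"roll": 0,"gripper": 0.15},
    {"slide": [0,-4,0],"roll": 0,"gripper": 0.15},
    {"slide": [0,-5,0],"roll": 0,"gripper": 0.15},
    {"slide": [0,-5,0],"roll": 0,"gripper": 0.15},
    {"slide": [0,-5,0],"roll": 0,"gripper": 0.15},
    {"slide": [0,-5,0],"roll": 0,"gripper": 0.15},
    {"slide": [0,-5,0],"roll": 0,"gripper": 0.15},
    {"slide": [0,-5,0],"roll": 0,"gripper": 0.15},
    {"slide": [0,-5,0],"roll": 0,"gripper": 0.15}
  ]
}}

```text
clock: 32.08
position: [0.5222, 0.0527, 0.0863]
ee_rot: [2.78, 1.459, 0.006]
force: [6.3, 1.0, -3.2]
width: 0.168
```

```bash
python3 - <<'E'
from mv import *
s=get();p=np.array(s['p']);A=axes(s['psi'])
put(p+A@np.array([0,-.005,0]),s['psi'])
show()
E
```

```text
t 32.08 meas [0.5222 0.0527 0.0863] yawY -34.6 cmd [0.5199 0.052  0.086 ] -34.7 F [ 6.3  1.  -3.2] w 0.168 q [-0.76  0.54  0.78  2.02 -0.53  0.79 -0.27]
```

>>> {"method": "jog_arm", "body": {
  "increments": [
    {"slide": [0,0,0],"roll": 0,"gripper": 0.4},
    {"slide": [0,0,0],"roll": 0,"gripper": 0.4},
    {"slide": [0,0,0],"roll": 0,"gripper": 0.4},
    {"slide": [0,0,0],"roll": 0,"gripper": 0.4},
    {"slide": [0,0,-20],"roll": 0,"gripper": 0.4},
    {"slide": [0,0,-50],"roll": 0,"gripper": 0.4},
    {"slide": [0,0,-80],"roll": 0,"gripper": 0.4},
    {"slide": [-30,10,-80],"roll": 0,"gripper": 0.4},
    {"slide": [-60,30,-80],"roll": 0,"gripper": 0.4},
    {"slide": [-95,60,-80],"roll": 0,"gripper": 0.4}
  ]
}}

```text
clock: 32.92
position: [0.5136, -0.0541, 0.1659]
ee_rot: [-2.779, -1.462, -0.001]
force: [1.1, -0.8, 0.4]
width: 0.398
```

```bash
python3 - <<'E'
from mv import *
from h import *
s=get();p=np.array(s['p']);A=axes(s['psi'])
put(p+A@np.array([-.095,.06,-.08]),s['psi'])
show()
a=snap('side','side18');crop(a,180,150,360,285,4,'c_side18')
a=snap('top','top18');crop(a,220,140,380,260,5,'c_top18')
show()
E
```

```text
t 32.92 meas [ 0.5136 -0.0541  0.1659] yawY -34.5 cmd [ 0.5152 -0.0603  0.166 ] -34.7 F [ 1.1 -0.8  0.4] w 0.398 q [-0.65  0.42  0.88  1.96 -0.4   0.95 -0.17]
t 33.02 meas [ 0.514  -0.0629  0.1668] yawY -35.3 cmd [ 0.5152 -0.0603  0.166 ] -34.7 F [-0.2  0.1 -0.2] w 0.4 q [-0.64  0.42  0.89  1.96 -0.4   0.94 -0.17]
```

View pics/c_side18.png

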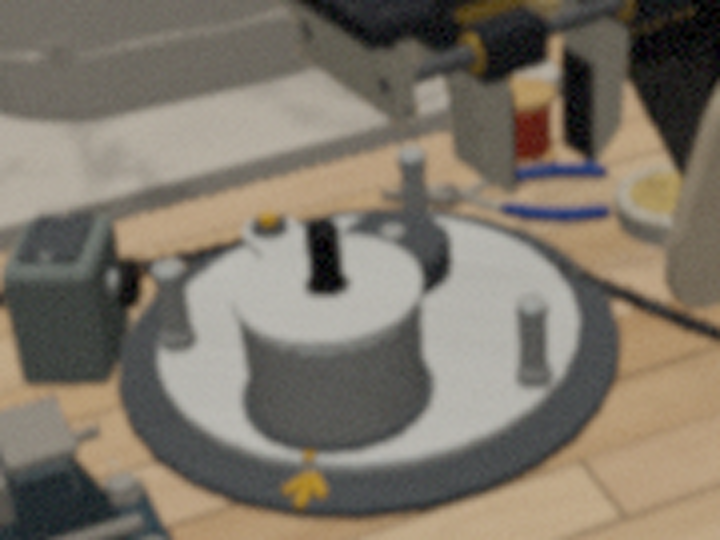

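View pics/c_top18.png

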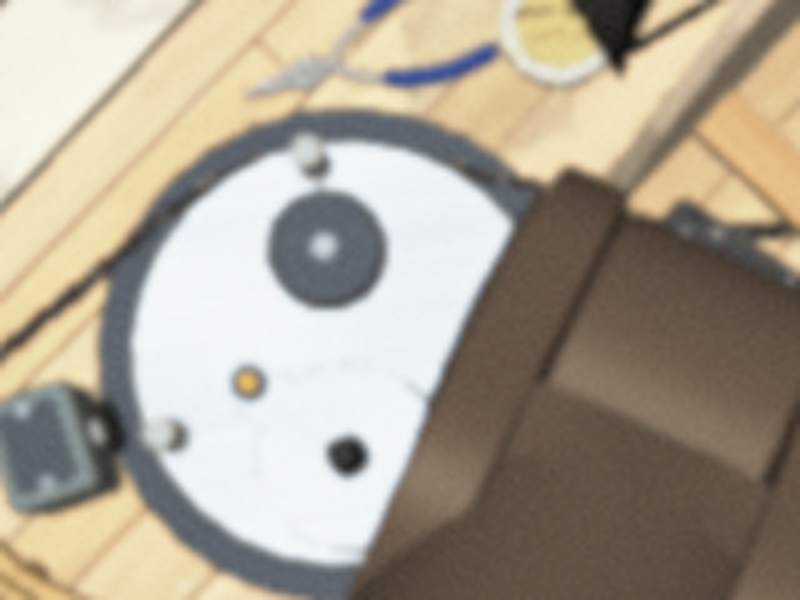

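```bash
python3 - <<'E'
from h import *
s=load('side18');s0=load('side4');s5=load('side3')
f=lambda im:cv2.resize(im['frame'][195:265,230:300],(390,390),interpolation=cv2.INTER_CUBIC)
cv2.imwrite('pics/z18.png',np.hstack([f(s0),f(s)]))
for im in(s5,s0,s):
    g=im['frame'][200:222,250:272].astype(float).mean(2); m=g<60
    v,u=np.nonzero(m);print(u.mean()+250,v.mean()+200,m.sum())
    b=im['frame'].astype(int);mm=(b[...,2]-b[...,0]>70);mm[:200]=0;mm[212:]=0;mm[:,:240]=0;mm[:,256:]=0
    v,u=np.nonzero(mm);print(' pin',u.mean(),v.mean(),mm.sum())
t=load('top18');c=np.array([.5757,.0581])
def a(p): d=p[:2]-c; return p.round(4),np.degrees(np.arctan2(d[1],d[0])).round(2),np.linalg.norm(d).round(4)
for n,u,v,z in [('B',311,152,.064),('L',164,434,.064),('knob',347,455,.112),('pin',248,382,.0865)]: print(n,a(px2w(t,220+u/5,140+v/5,z)))
E
```

```text
261.27777777777777 213.6851851851852 108
 pin 246.5 204.28571428571428 14
260.7027027027027 213.6036036036036 111
 pin 246.5 203.71428571428572 14
260.67857142857144 213.58035714285714 112
 pin 246.53846153846155 203.84615384615384 13
B (array([0.6679, 0.0704, 0.064 ]), np.float64(7.62), np.float64(0.093))
L (array([0.5343, 0.1415, 0.064 ]), np.float64(116.37), np.float64(0.0931))
knob (array([0.521 , 0.0507, 0.112 ]), np.float64(-172.3), np.float64(0.0552))
pin (array([0.5566, 0.0985, 0.0865]), np.float64(115.31), np.float64(0.0447))
```

View pics/z18.png

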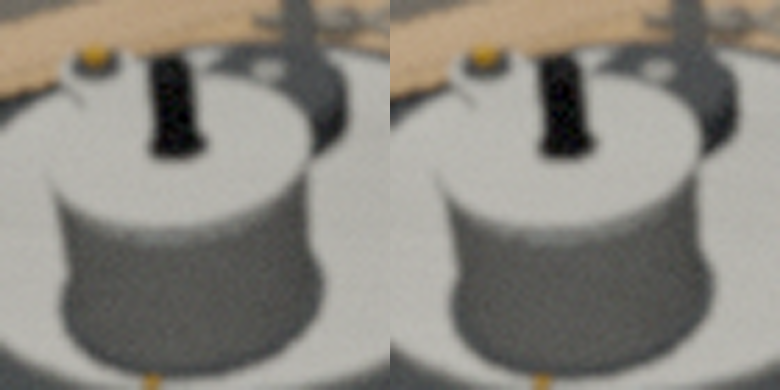

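```bash
python3 - <<'E'
from mv import *
plan([((.559,-.034,.166),25)])
E
```

```text
([47.0, 21.0, 0.0], np.float64(-1.04))
```

>>> {"method": "jog_arm", "body": {
  "increments": [
    {"slide": [5,2,0],"roll": -0.12,"gripper": 0.4},
    {"slide": [10,4,0],"roll": -0.24,"gripper": 0.4},
    {"slide": [15,6,0],"roll": -0.36,"gripper": 0.4},
    {"slide": [20,8,0],"roll": -0.48,"gripper": 0.4},
    {"slide": [26,11,0],"roll": -0.6,"gripper": 0.4},
    {"slide": [32,13,0],"roll": -0.72,"gripper": 0.4},
    {"slide": [38,16,0],"roll": -0.84,"gripper": 0.4},
    {"slide": [43,18,0],"roll": -0.94,"gripper": 0.4},
    {"slide": [46,21,0],"roll": -1.04,"gripper": 0.4},
    {"slide": [46,21,0],"roll": -1.04,"gripper": 0.4}
  ]
}}

```text
clock: 33.85
position: [0.5584, -0.029, 0.1656]
ee_rot: [1.686, 2.651, 0.0]
force: [0.1, 0.6, -0.6]
width: 0.399
```

>>> {"method": "jog_arm", "body": {
  "increments": [
    {"slide": [1,0,20],"roll": 0,"gripper": 0.4},
    {"slide": [1,0,45],"roll": 0,"gripper": 0.4},
    {"slide": [1,0,70],"roll": 0,"gripper": 0.4},
    {"slide": [1,0,95],"roll": 0,"gripper": 0.4},
    {"slide": [1,0,115],"roll": 0,"gripper": 0.4},
    {"slide": [1,0,127],"roll": 0,"gripper": 0.4},
    {"slide": [1,0,127],"roll": 0,"gripper": 0.4},
    {"slide": [1,0,127],"roll": 0,"gripper": 0.25},
    {"slide": [1,0,127],"roll": 0,"gripper": 0.1},
    {"slide": [1,0,127],"roll": 0,"gripper": 0.1}
  ],
  "newtons": 20
}}

```text
clock: 34.68
position: [0.5585, -0.0284, 0.04]
ee_rot: [1.692, 2.645, 0.002]
force: [-0.7, 0.1, 0.8]
width: 0.231
```

```bash
python3 - <<'E'
from mv import *
from h import *
s=get();p=np.array(s['p']);p[2]=.039;put(p,s['psi'])
show()
a=snap('side','side19');crop(a,150,110,390,290,3,'c_side19')
show()
E
```

```text
t 34.68 meas [ 0.5585 -0.0284  0.04  ] yawY 24.8 cmd [ 0.5592 -0.0336  0.039 ] 24.9 F [-0.7  0.1  0.8] w 0.231 q [-0.38  0.59  0.47  1.95 -0.41  0.69  0.78]
t 34.73 meas [ 0.5584 -0.0283  0.04  ] yawY 24.8 cmd [ 0.5592 -0.0336  0.039 ] 24.9 F [-0.6 -1.  -0.2] w 0.19 q [-0.38  0.59  0.47  1.95 -0.41  0.69  0.78]
```

View pics/c_side19.png

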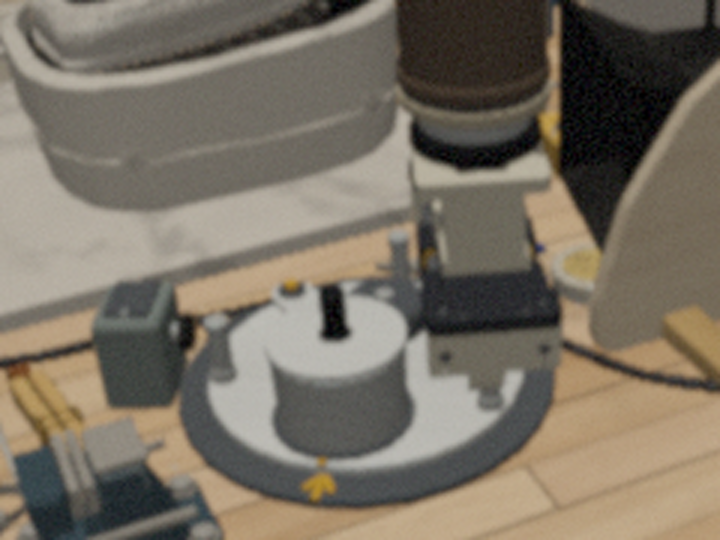

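>>> {"method": "jog_arm", "body": {
  "increments": [
    {"slide": [-2,0,0],"roll": 0,"gripper": 0.25},
    {"slide": [-4,-1,0],"roll": 0,"gripper": 0.25},
    {"slide": [-4,-1,0],"roll": 0,"gripper": 0.2},
    {"slide": [-4,-1,0],"roll": 0,"gripper": 0.1},
    {"slide": [-4,-1,0],"roll": 0,"gripper": 0.1},
    {"slide": [-4,-1,0],"roll": 0,"gripper": 0.1},
    {"slide": [-4,-1,0],"roll": 0,"gripper": 0.1},
    {"slide": [-4,-1,0],"roll": 0,"gripper": 0.1},
    {"slide": [-4,-1,0],"roll": 0,"gripper": 0.1},
    {"slide": [-4,-1,0],"roll": 0,"gripper": 0.1}
  ],
  "newtons": 25
}}

```text
clock: 35.57
position: [0.5597, -0.0318, 0.0391]
ee_rot: [1.691, 2.646, 0.002]
force: [5.4, 2.2, -0.5]
width: 0.143
```

```bash
python3 - <<'E'
from mv import *
show()
put([.5588,-.0287,.039],np.radians(24.9+90))
s=get();p=np.array(s['p']);A=axes(s['psi'])
put(p+A@np.array([-.004,-.001,0]),s['psi'])
show()
arc((.5757,.0581),-26.7,10,r=.0935)
E
```

```text
t 35.57 meas [ 0.5597 -0.0318  0.0391] yawY 24.8 cmd [ 0.5592 -0.0336  0.039 ] 24.9 F [ 5.4  2.2 -0.5] w 0.143 q [-0.37  0.59  0.47  1.95 -0.41  0.69  0.79]
t 35.57 meas [ 0.5597 -0.0318  0.0391] yawY 24.8 cmd [ 0.5596 -0.0327  0.039 ] 24.9 F [ 5.4  2.2 -0.5] w 0.143 q [-0.37  0.59  0.47  1.95 -0.41  0.69  0.79]
r 0.09226877709409809 a0 -100.06343640755155
[2.0, -4.0, 0.0] 0.05
[5.0, -7.0, 0.0] 0.09
[8.0, -10.0, 0.0] 0.14
[11.0, -13.0, 0.0] 0.19
[14.0, -16.0, 0.0] 0.23
[17.0, -19.0, 0.0] 0.28
[20.0, -22.0, 0.0] 0.33
[24.0, -25.0, 0.0] 0.37
[28.0, -27.0, 0.0] 0.42
[31.0, -29.0, 0.0] 0.47
```

>>> {"method": "jog_arm", "body": {
  "increments": [
    {"slide": [2,-4,0],"roll": 0.05,"gripper": 0.1},
    {"slide": [5,-7,0],"roll": 0.09,"gripper": 0.1},
    {"slide": [8,-10,0],"roll": 0.14,"gripper": 0.1},
    {"slide": [11,-13,0],"roll": 0.19,"gripper": 0.1},
    {"slide": [14,-16,0],"roll": 0.23,"gripper": 0.1},
    {"slide": [17,-19,0],"roll": 0.28,"gripper": 0.1},
    {"slide": [20,-22,0],"roll": 0.33,"gripper": 0.1},
    {"slide": [24,-25,0],"roll": 0.37,"gripper": 0.1},
    {"slide": [28,-27,0],"roll": 0.42,"gripper": 0.1},
    {"slide": [31,-29,0],"roll": 0.47,"gripper": 0.1}
  ]
}}

```text
clock: 36.4
position: [0.521, -0.0149, 0.0391]
ee_rot: [2.262, 2.178, 0.005]
force: [9.6, 5.3, -5.1]
width: 0.144
```

```bash
python3 - <<'E'
from mv import *
show()
arc((.5757,.0581),-26.7,10,r=.0935)
E
```

```text
t 36.4 meas [ 0.521  -0.0149  0.0391] yawY -2.2 cmd [ 0.5202 -0.0168  0.039 ] -2.0 F [ 9.6  5.3 -5.1] w 0.144 q [-0.51  0.57  0.6   2.06 -0.53  0.66  0.41]
r 0.09324209202930649 a0 -126.51281760255226
[3.0, -4.0, 0.0] 0.05
[5.0, -7.0, 0.0] 0.09
[8.0, -10.0, 0.0] 0.14
[11.0, -13.0, 0.0] 0.19
[14.0, -16.0, 0.0] 0.23
[17.0, -19.0, 0.0] 0.28
[21.0, -22.0, 0.0] 0.33
[24.0, -25.0, 0.0] 0.37
[28.0, -27.0, 0.0] 0.42
[32.0, -29.0, 0.0] 0.47
```

>>> {"method": "jog_arm", "body": {
  "increments": [
    {"slide": [3,-4,0],"roll": 0.05,"gripper": 0.1},
    {"slide": [5,-7,0],"roll": 0.09,"gripper": 0.1},
    {"slide": [8,-10,0],"roll": 0.14,"gripper": 0.1},
    {"slide": [11,-13,0],"roll": 0.19,"gripper": 0.1},
    {"slide": [14,-16,0],"roll": 0.23,"gripper": 0.1},
    {"slide": [17,-19,0],"roll": 0.28,"gripper": 0.1},
    {"slide": [21,-22,0],"roll": 0.33,"gripper": 0.1},
    {"slide": [24,-25,0],"roll": 0.37,"gripper": 0.1},
    {"slide": [28,-27,0],"roll": 0.42,"gripper": 0.1},
    {"slide": [32,-29,0],"roll": 0.47,"gripper": 0.1}
  ]
}}

```text
clock: 37.23
position: [0.4936, 0.0173, 0.0391]
ee_rot: [2.706, 1.59, 0.005]
force: [8.5, 1.1, -7.9]
width: 0.145
```

```bash
python3 - <<'E'
from mv import *
from h import *
show()
a=snap('side','side20');crop(a,150,110,390,290,3,'c_side20')
arc((.5757,.0581),-27.0,10,r=.0935)
E
```

```text
t 37.23 meas [0.4936 0.0173 0.0391] yawY -29.1 cmd [0.4924 0.0162 0.039 ] -29.0 F [ 8.5  1.1 -7.9] w 0.145 q [-0.68  0.58  0.75  2.13 -0.64  0.67  0.01]
r 0.09328479230703922 a0 -153.28655360045695
[3.0, -4.0, 0.0] 0.05
[5.0, -7.0, 0.0] 0.09
[8.0, -10.0, 0.0] 0.14
[11.0, -14.0, 0.0] 0.19
[14.0, -17.0, 0.0] 0.24
[18.0, -20.0, 0.0] 0.28
[21.0, -22.0, 0.0] 0.33
[25.0, -25.0, 0.0] 0.38
[28.0, -27.0, 0.0] 0.42
[32.0, -29.0, 0.0] 0.47
```

View pics/c_side20.png

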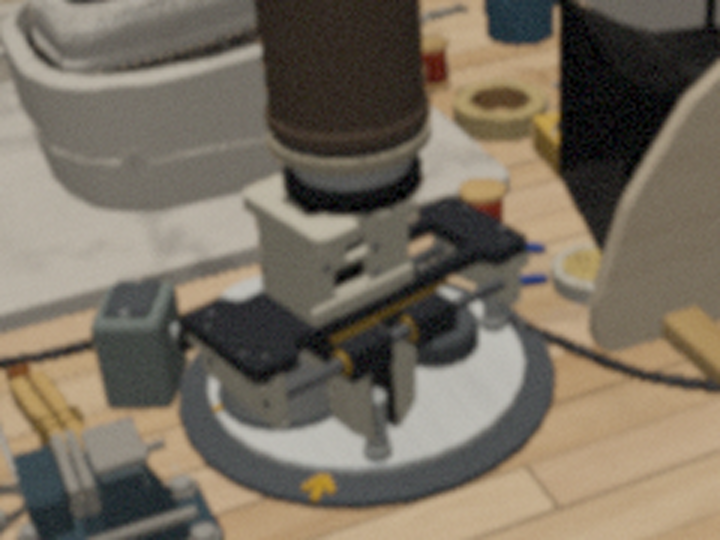

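>>> {"method": "jog_arm", "body": {
  "increments": [
    {"slide": [3,-4,0],"roll": 0.09,"gripper": 0.1},
    {"slide": [5,-7,0],"roll": 0.18,"gripper": 0.1},
    {"slide": [8,-10,0],"roll": 0.27,"gripper": 0.1},
    {"slide": [11,-14,0],"roll": 0.36,"gripper": 0.1},
    {"slide": [14,-17,0],"roll": 0.45,"gripper": 0.1},
    {"slide": [18,-20,0],"roll": 0.54,"gripper": 0.1},
    {"slide": [21,-22,0],"roll": 0.63,"gripper": 0.1},
    {"slide": [25,-25,0],"roll": 0.72,"gripper": 0.1},
    {"slide": [28,-27,0],"roll": 0.8,"gripper": 0.1},
    {"slide": [32,-29,0],"roll": 0.88,"gripper": 0.1}
  ],
  "newtons": 14
}}

```text
clock: 38.12
position: [0.4829, 0.0577, 0.0394]
ee_rot: [3.127, 0.281, 0.005]
force: [4.1, -4.1, 3.2]
width: 0.146
```

```bash
python3 - <<'E'
from mv import *
from h import *
s=get();put(s['p'],s['psi']+.47-.88)
show()
a=snap('side','side21');crop(a,150,110,390,290,3,'c_side21')
a=snap('top','top21');crop(a,220,140,380,260,5,'c_top21')
show()
E
```

```text
t 38.12 meas [0.4829 0.0577 0.0394] yawY -79.7 cmd [0.4825 0.0582 0.039 ] -79.4 F [ 4.1 -4.1  3.2] w 0.146 q [-0.91  0.68  1.    2.16 -0.85  0.77 -0.74]
t 38.22 meas [0.4828 0.0588 0.0394] yawY -79.6 cmd [0.4825 0.0582 0.039 ] -79.4 F [3.4 2.1 5.7] w 0.145 q [-0.91  0.68  1.    2.15 -0.86  0.78 -0.74]
```

View pics/c_side21.png

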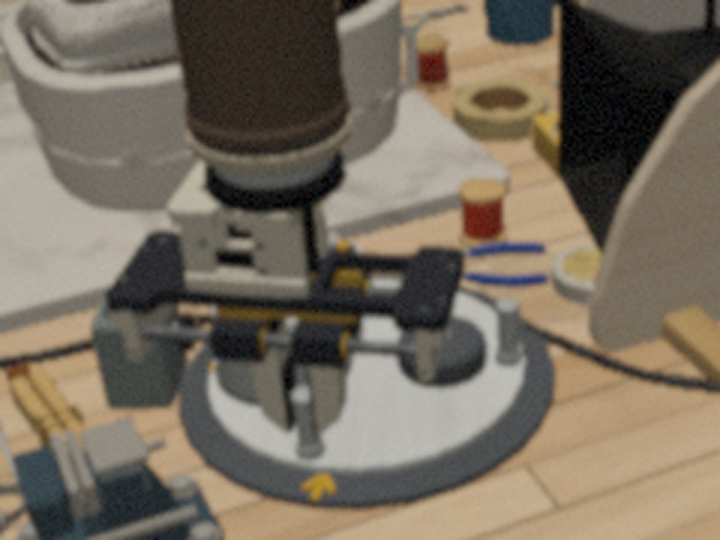

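View pics/c_top21.png

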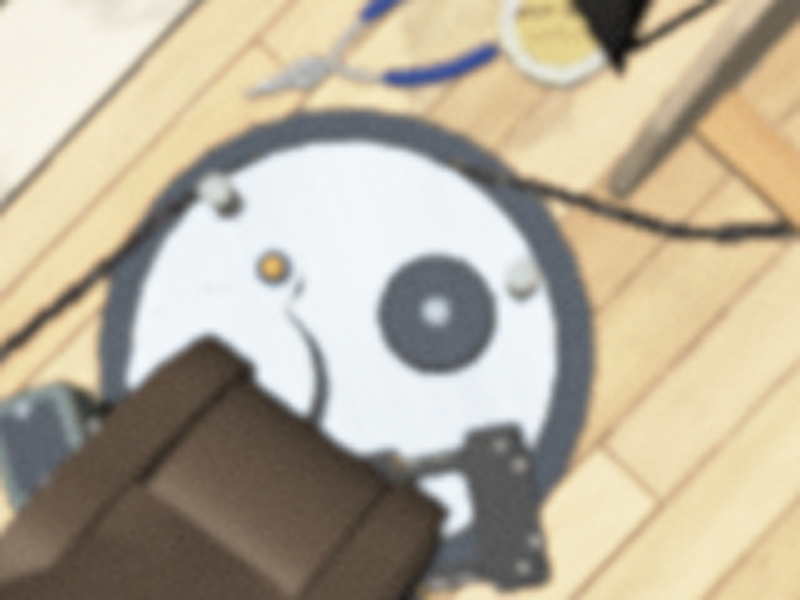

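```bash
python3 - <<'E'
from h import *
t=load('top21');c=np.array([.5757,.0581])
def a(p): d=p[:2]-c; return p.round(4),np.degrees(np.arctan2(d[1],d[0])).round(2),np.linalg.norm(d).round(4)
for n,u,v,z,o in [('L',215,188,.064,72),('B',522,274,.064,180),('pin',273,267,.0865,73.3)]:
    r=a(px2w(t,220+u/5,140+v/5,z)); print(n,r,'barrel',(r[1]+o)%360-360)
E
```

```text
L (array([0.6515, 0.1166, 0.064 ]), np.float64(37.67), np.float64(0.0957)) barrel -250.32999999999998
B (array([ 0.607 , -0.0293,  0.064 ]), np.float64(-70.29), np.float64(0.0929)) barrel -250.29000000000002
pin (array([0.61  , 0.0864, 0.0865]), np.float64(39.49), np.float64(0.0445)) barrel -247.21
```

>>> {"method": "jog_arm", "body": {
  "increments": [
    {"slide": [0,-2,0],"roll": 0,"gripper": 0.1},
    {"slide": [0,-3,0],"roll": 0,"gripper": 0.1},
    {"slide": [0,-3,0],"roll": 0,"gripper": 0.1},
    {"slide": [0,-3,0],"roll": 0,"gripper": 0.1},
    {"slide": [0,-3,0],"roll": 0,"gripper": 0.1},
    {"slide": [0,-3,0],"roll": 0,"gripper": 0.1},
    {"slide": [0,-3,0],"roll": 0,"gripper": 0.1},
    {"slide": [0,-3,0],"roll": 0,"gripper": 0.1},
    {"slide": [0,-3,0],"roll": 0,"gripper": 0.1},
    {"slide": [0,-3,0],"roll": 0,"gripper": 0.1}
  ]
}}

```text
clock: 39.05
position: [0.4829, 0.0603, 0.0394]
ee_rot: [3.126, 0.286, 0.006]
force: [6.1, -3.5, 1.0]
width: 0.147
```

```bash
python3 - <<'E'
from mv import *
from h import *
s=get();p=np.array(s['p']);A=axes(s['psi']);put(p+A@np.array([0,-.003,0]),s['psi'])
show()
t=snap('top','top22');crop(t,240,150,340,225,8,'c_top22')
show()
E
```

```text
t 39.05 meas [0.4829 0.0603 0.0394] yawY -79.5 cmd [0.4819 0.0612 0.039 ] -79.4 F [ 6.1 -3.5  1. ] w 0.147 q [-0.92  0.68  1.    2.16 -0.85  0.77 -0.74]
t 39.1 meas [0.4829 0.0603 0.0394] yawY -79.5 cmd [0.4819 0.0612 0.039 ] -79.4 F [ 6.5 -3.6  0.4] w 0.147 q [-0.92  0.68  1.    2.16 -0.85  0.77 -0.74]
```

View pics/c_top22.png

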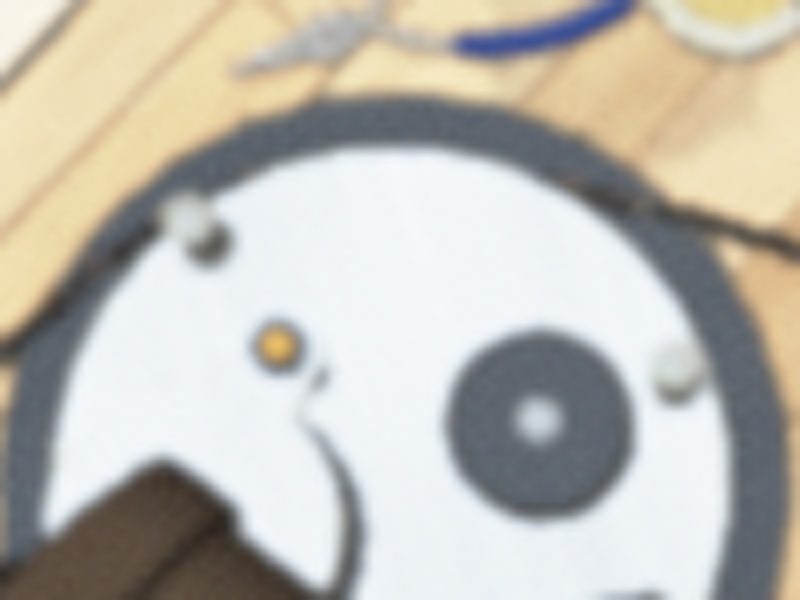

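```bash
python3 - <<'E'
from h import *
t=load('top22');c=np.array([.5757,.0581])
def a(p): d=p[:2]-c; return p.round(4),np.degrees(np.arctan2(d[1],d[0])).round(2),np.linalg.norm(d).round(4)
for n,u,v,z,o in [('L',187,213,.064,72),('B',677,366,.064,180),('pin',279,346,.0865,72.7),('cw',540,420,.045,180)]:
    r=a(px2w(t,240+u/8,150+v/8,z)); print(n,r,'barrel',(r[1]+o)%360-360)
t=load('top18')
print(a(px2w(t,220+323/5,140+246/5,.045)))
E
```

```text
L (array([0.6538, 0.1157, 0.064 ]), np.float64(36.39), np.float64(0.097)) barrel -251.61
B (array([ 0.6047, -0.0298,  0.064 ]), np.float64(-71.72), np.float64(0.0926)) barrel -251.72
pin (array([0.6104, 0.0857, 0.0865]), np.float64(38.57), np.float64(0.0443)) barrel -248.73
cw (array([0.5914, 0.012 , 0.045 ]), np.float64(-71.19), np.float64(0.0487)) barrel -251.19
(array([0.625, 0.067, 0.045]), np.float64(10.29), np.float64(0.0501))
```

>>> {"method": "jog_arm", "body": {
  "increments": [
    {"slide": [0,0,0],"roll": 0,"gripper": 0.4},
    {"slide": [0,0,0],"roll": 0,"gripper": 0.4},
    {"slide": [0,0,0],"roll": 0,"gripper": 0.4},
    {"slide": [0,0,0],"roll": 0,"gripper": 0.4},
    {"slide": [0,0,0],"roll": 0,"gripper": 0.4},
    {"slide": [0,0,-20],"roll": 0,"gripper": 0.4},
    {"slide": [0,0,-50],"roll": 0,"gripper": 0.4},
    {"slide": [0,0,-80],"roll": 0,"gripper": 0.4},
    {"slide": [0,0,-110],"roll": 0,"gripper": 0.4},
    {"slide": [0,0,-130],"roll": 0,"gripper": 0.4}
  ]
}}

```text
clock: 39.93
position: [0.4811, 0.0614, 0.1708]
ee_rot: [3.128, 0.287, 0.001]
force: [-0.2, 1.6, -0.0]
width: 0.403
```

>>> {"method": "jog_arm", "body": {
  "increments": [
    {"slide": [0,20,0],"roll": -0.05,"gripper": 0.4},
    {"slide": [0,45,0],"roll": -0.15,"gripper": 0.4},
    {"slide": [0,70,0],"roll": -0.25,"gripper": 0.4},
    {"slide": [0,95,0],"roll": -0.35,"gripper": 0.4},
    {"slide": [0,120,0],"roll": -0.45,"gripper": 0.4},
    {"slide": [0,145,0],"roll": -0.55,"gripper": 0.4},
    {"slide": [0,165,0],"roll": -0.65,"gripper": 0.4},
    {"slide": [0,180,0],"roll": -0.75,"gripper": 0.4},
    {"slide": [0,190,0],"roll": -0.8,"gripper": 0.4},
    {"slide": [0,190,0],"roll": -0.8,"gripper": 0.4}
  ]
}}

```text
clock: 40.77
position: [0.5153, -0.1277, 0.1691]
ee_rot: [2.769, 1.482, 0.0]
force: [-0.5, 0.9, -0.1]
width: 0.399
```

```bash
python3 - <<'E'
from mv import *
from h import *
s=get();p=np.array(s['p']);A=axes(s['psi']);put(p+A@np.array([0,.19,-.13]),s['psi']+.8)
show()
t=snap('top','top23');crop(t,220,140,380,260,5,'c_top23')
t=snap('side','side23');crop(t,180,150,360,285,4,'c_side23')
E
```

```text
t 40.77 meas [ 0.5153 -0.1277  0.1691] yawY -33.7 cmd [ 0.517  -0.1256  0.169 ] -33.5 F [-0.5  0.9 -0.1] w 0.399 q [-0.52  0.45  0.92  1.93 -0.43  0.97  0.02]
```

View pics/c_top23.png

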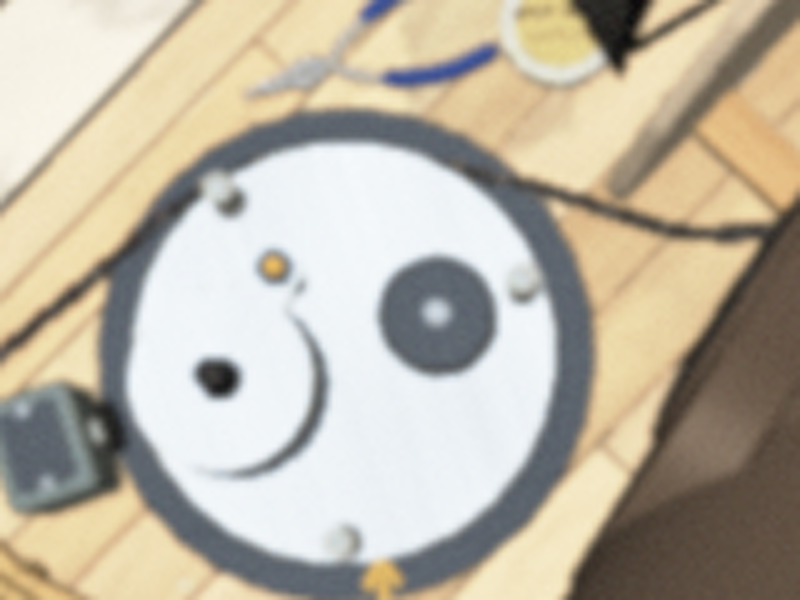

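View pics/c_side23.png

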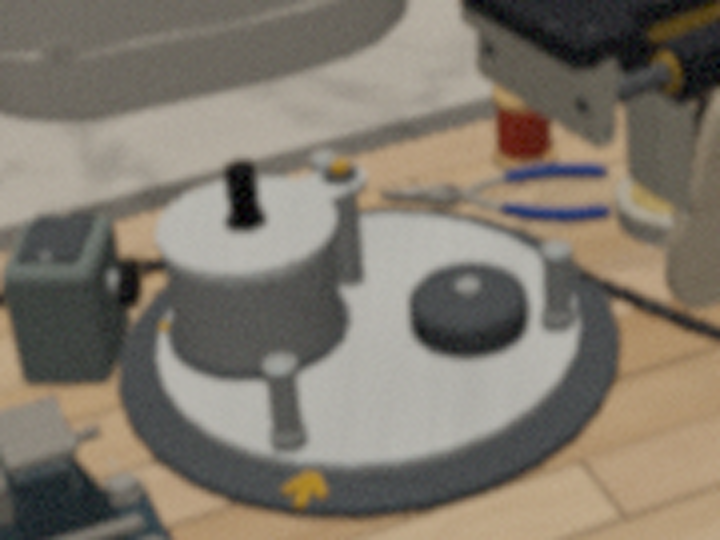

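```bash
python3 - <<'E'
from h import *
c=np.array([.5757,.0581])
def a(p): d=p[:2]-c; return p.round(4),np.degrees(np.arctan2(d[1],d[0])).round(2),np.linalg.norm(d).round(4)
t=load('top23')
S=[]
for n,u,v,z,o in [('L',215,188,.064,72),('B',522,279,.064,180),('R',343,540,.064,-72),('knob',218,376,.112,0),('pin',273,266,.0865,72.7),('arrow',382,579,.009,-80.2),('drive',50,443,.074,0)]:
    p=px2w(t,220+u/5,140+v/5,z);r=a(p); print(n,r,'barrel',(r[1]+o)%360-360)
    if n in 'LBR': S.append(p[:2])
from scipy.optimize import least_squares
# rigid fit of known spokes geometry: unknown center, angle
def f(x,S):
    ang=np.radians(np.array([-72,180,72]))+x[2]
    return (np.c_[x[0]+.094*np.cos(ang),x[1]+.094*np.sin(ang)]-S).ravel()
def fit(S,g): r=least_squares(lambda x:f(x,np.array(S)),[.575,.058,np.radians(g)]);print(r.x[:2],np.degrees(r.x[2]),r.fun.round(4))
fit(S,-252)
fit([[.5346,.141],[.6681,.0713],[.5585,-.0316]],-172)
a0=load('top0')
fit([[.483,.0556],[.6007,.1479],[.6524,.0058]],-106)
# pointer on side view
s=load('side23');p=px2w(s,180+163/4,150+327/4,.02);print('ptr',a(p))
E
```

```text
L (array([0.6515, 0.1166, 0.064 ]), np.float64(37.67), np.float64(0.0957)) barrel -250.32999999999998
B (array([ 0.6046, -0.0293,  0.064 ]), np.float64(-71.68), np.float64(0.0921)) barrel -251.68
R (array([0.4828, 0.0573, 0.064 ]), np.float64(-179.51), np.float64(0.0929)) barrel -251.51
knob (array([0.5578, 0.1086, 0.112 ]), np.float64(109.54), np.float64(0.0536)) barrel -250.45999999999998
pin (array([0.6105, 0.0864, 0.0865]), np.float64(39.11), np.float64(0.0448)) barrel -248.19
arrow (array([0.4631, 0.0432, 0.009 ]), np.float64(-172.46), np.float64(0.1135)) barrel -252.66000000000003
drive (array([0.5307, 0.1935, 0.074 ]), np.float64(108.4), np.float64(0.1427)) barrel -251.6
[0.57578516 0.05952845] -251.20645939068592 [-0.0004 -0.0007  0.0014 -0.0002 -0.001   0.0009]
[0.57521032 0.05860043] -172.15831672372255 [-0.0004  0.0022  0.0002  0.0001  0.0001 -0.0023]
[0.57537546 0.05826941] -106.12774693334255 [-0.0016 -0.0004  0.0008  0.0007  0.0008 -0.0003]
ptr (array([0.5394, 0.1547, 0.02  ]), np.float64(110.58), np.float64(0.1032))
```

```bash
python3 - <<'E'
from mv import *
plan([((.4825,.0602,.169),-79.5)])
E
```

```text
([136.0, -131.0, 0.0], np.float64(0.8))
```

>>> {"method": "jog_arm", "body": {
  "increments": [
    {"slide": [12,-15,0],"roll": 0.08,"gripper": 0.4},
    {"slide": [24,-30,0],"roll": 0.16,"gripper": 0.4},
    {"slide": [36,-46,0],"roll": 0.25,"gripper": 0.4},
    {"slide": [50,-62,0],"roll": 0.35,"gripper": 0.4},
    {"slide": [64,-78,0],"roll": 0.45,"gripper": 0.4},
    {"slide": [78,-94,0],"roll": 0.55,"gripper": 0.4},
    {"slide": [92,-108,0],"roll": 0.65,"gripper": 0.4},
    {"slide": [105,-120,0],"roll": 0.75,"gripper": 0.4},
    {"slide": [136,-131,0],"roll": 0.8,"gripper": 0.4},
    {"slide": [136,-131,0],"roll": 0.8,"gripper": 0.4}
  ]
}}

```text
clock: 41.7
position: [0.482, 0.0682, 0.1679]
ee_rot: [-3.126, -0.294, 0.002]
force: [0.2, 1.6, -0.1]
width: 0.4
```

```bash
python3 - <<'E'
from mv import *
show()
from h import *
snap('side','side24')
show()
E
```

```text
t 41.7 meas [0.482  0.0682 0.1679] yawY -79.3 cmd [0.4829 0.0601 0.169 ] -79.4 F [ 0.2  1.6 -0.1] w 0.4 q [-1.11  0.5   1.22  2.04 -0.57  1.   -0.98]
t 41.75 meas [0.4816 0.0654 0.1681] yawY -79.2 cmd [0.4829 0.0601 0.169 ] -79.4 F [ 0.1  0.  -0.5] w 0.398 q [-1.11  0.5   1.22  2.04 -0.56  1.   -0.98]
```

>>> {"method": "jog_arm", "body": {
  "increments": [
    {"slide": [0,0,0],"roll": 0,"gripper": 0.4},
    {"slide": [0,0,20],"roll": 0,"gripper": 0.4},
    {"slide": [0,0,45],"roll": 0,"gripper": 0.4},
    {"slide": [0,0,70],"roll": 0,"gripper": 0.4},
    {"slide": [0,0,95],"roll": 0,"gripper": 0.4},
    {"slide": [0,0,115],"roll": 0,"gripper": 0.4},
    {"slide": [0,0,130],"roll": 0,"gripper": 0.4},
    {"slide": [0,0,130],"roll": 0,"gripper": 0.3},
    {"slide": [0,0,130],"roll": 0,"gripper": 0.1},
    {"slide": [0,0,130],"roll": 0,"gripper": 0.1}
  ],
  "newtons": 14
}}

```text
clock: 42.58
position: [0.4822, 0.0603, 0.0396]
ee_rot: [-3.128, -0.287, -0.002]
force: [0.1, 0.4, 0.8]
width: 0.231
```

>>> {"method": "jog_arm", "body": {
  "increments": [
    {"slide": [0,0,0],"roll": 0,"gripper": 0.1},
    {"slide": [0,0,0],"roll": 0,"gripper": 0.1},
    {"slide": [0,0,0],"roll": 0,"gripper": 0.1},
    {"slide": [0,0,0],"roll": 0,"gripper": 0.1},
    {"slide": [0,0,0],"roll": 0,"gripper": 0.1},
    {"slide": [0,0,0],"roll": 0,"gripper": 0.1},
    {"slide": [0,0,0],"roll": 0,"gripper": 0.1},
    {"slide": [0,0,0],"roll": 0,"gripper": 0.1},
    {"slide": [0,0,0],"roll": 0,"gripper": 0.1},
    {"slide": [0,0,0],"roll": 0,"gripper": 0.1}
  ]
}}

```text
clock: 43.42
position: [0.4826, 0.0605, 0.0397]
ee_rot: [-3.128, -0.288, -0.003]
force: [-1.1, -2.5, 7.3]
width: 0.15
```

```bash
python3 - <<'E'
from mv import *
s=get();p=s['p'];put([p[0],p[1],.039],s['psi'])
show()
E
```

```text
t 43.42 meas [0.4826 0.0605 0.0397] yawY -79.5 cmd [0.4829 0.0601 0.039 ] -79.4 F [-1.1 -2.5  7.3] w 0.15 q [-0.9   0.66  0.96  2.15 -0.82  0.75 -0.77]
```

>>> {"method": "jog_arm", "body": {
  "increments": [
    {"slide": [0,-1,0],"roll": 0,"gripper": 0.1},
    {"slide": [0,-2,0],"roll": 0,"gripper": 0.1},
    {"slide": [0,-3,0],"roll": 0,"gripper": 0.1},
    {"slide": [0,-3,0],"roll": 0,"gripper": 0.1},
    {"slide": [0,-3,0],"roll": 0,"gripper": 0.1},
    {"slide": [0,-3,0],"roll": 0,"gripper": 0.1},
    {"slide": [0,-3,0],"roll": 0,"gripper": 0.1},
    {"slide": [0,-3,0],"roll": 0,"gripper": 0.1},
    {"slide": [0,-3,0],"roll": 0,"gripper": 0.1},
    {"slide": [0,-3,0],"roll": 0,"gripper": 0.1}
  ]
}}

```text
clock: 44.25
position: [0.4826, 0.0623, 0.0397]
ee_rot: [3.127, 0.286, 0.004]
force: [1.0, -4.0, 5.4]
width: 0.145
```

>>> {"method": "jog_arm", "body": {
  "increments": [
    {"slide": [0,0,0],"roll": 0,"gripper": 0.4},
    {"slide": [0,0,0],"roll": 0,"gripper": 0.4},
    {"slide": [0,0,0],"roll": 0,"gripper": 0.4},
    {"slide": [0,0,0],"roll": 0,"gripper": 0.4},
    {"slide": [0,0,0],"roll": 0,"gripper": 0.4},
    {"slide": [0,0,-20],"roll": 0,"gripper": 0.4},
    {"slide": [0,0,-50],"roll": 0,"gripper": 0.4},
    {"slide": [0,0,-80],"roll": 0,"gripper": 0.4},
    {"slide": [0,0,-110],"roll": 0,"gripper": 0.4},
    {"slide": [0,0,-130],"roll": 0,"gripper": 0.4}
  ]
}}

```text
clock: 45.08
position: [0.4817, 0.0634, 0.1709]
ee_rot: [-3.128, -0.288, -0.002]
force: [0.5, -0.2, 0.9]
width: 0.398
```

>>> {"method": "jog_arm", "body": {
  "increments": [
    {"slide": [0,20,0],"roll": -0.05,"gripper": 0.4},
    {"slide": [0,45,0],"roll": -0.15,"gripper": 0.4},
    {"slide": [0,70,0],"roll": -0.25,"gripper": 0.4},
    {"slide": [0,95,0],"roll": -0.35,"gripper": 0.4},
    {"slide": [0,120,0],"roll": -0.45,"gripper": 0.4},
    {"slide": [0,145,0],"roll": -0.55,"gripper": 0.4},
    {"slide": [0,165,0],"roll": -0.65,"gripper": 0.4},
    {"slide": [0,180,0],"roll": -0.75,"gripper": 0.4},
    {"slide": [0,190,0],"roll": -0.8,"gripper": 0.4},
    {"slide": [0,190,0],"roll": -0.8,"gripper": 0.4}
  ]
}}

```text
clock: 45.92
position: [0.5159, -0.1258, 0.1691]
ee_rot: [2.769, 1.482, 0.001]
force: [0.3, 0.5, 0.1]
width: 0.399
```

```bash
python3 - <<'E'
from mv import *
from h import *
t=snap('top','top25');crop(t,220,140,380,260,5,'c_top25')
t=snap('side','side25');crop(t,180,150,360,285,4,'c_side25')
show()
E
```

```text
t 46.02 meas [ 0.5157 -0.123   0.1686] yawY -33.8 cmd [0.4829 0.0601 0.039 ] -79.4 F [ 0.1 -0.3  0.2] w 0.4 q [-0.51  0.44  0.9   1.93 -0.42  0.97 -0.01]
```

View pics/c_top25.png

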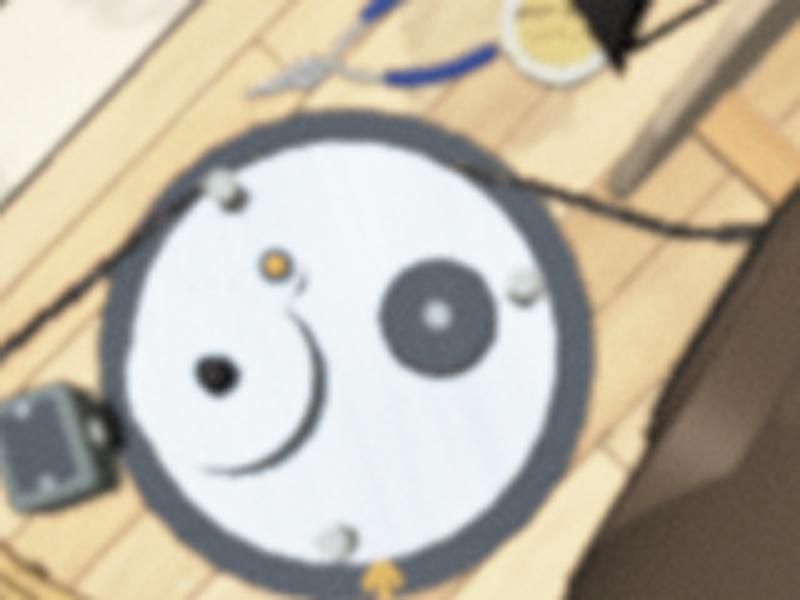

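View pics/c_side25.png

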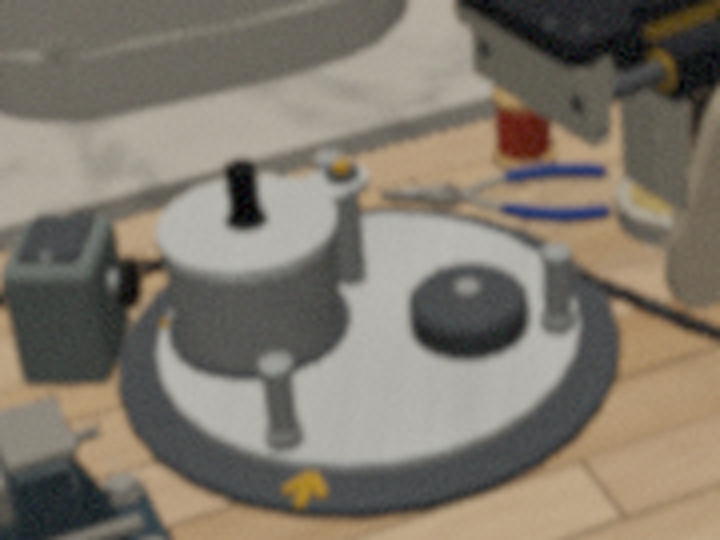

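View pics/top25.png

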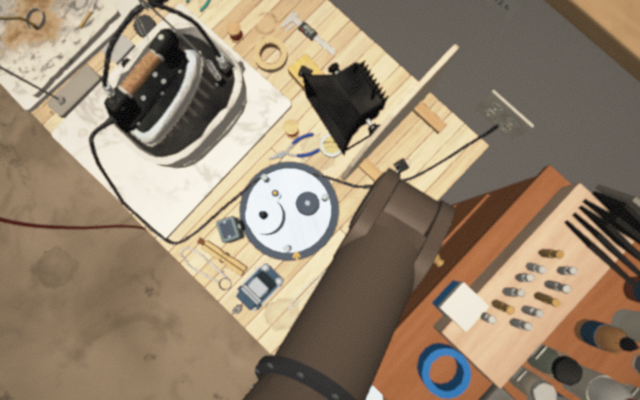

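```bash
python3 - <<'E'
from h import *
from scipy.optimize import least_squares
def f(x,S):
    ang=np.radians(np.array([-72,180,72]))+x[2]
    return (np.c_[x[0]+.094*np.cos(ang),x[1]+.094*np.sin(ang)]-S).ravel()
def fit(S,g):
    r=least_squares(lambda x:f(x,np.array(S)),[.575,.058,np.radians(g)]);print(r.x[:2].round(4),np.degrees(r.x[2]).round(2),r.fun.round(4));return np.degrees(r.x[2])
for tag,pts,g in [('top0',None,0),('top23',dict(L=(215,188),B=(522,279),R=(343,540),K=(218,376),P=(273,266)),-252),('top25',dict(L=(217,186),B=(524,283),R=(337,541),K=(217,375),P=(276,264)),-252)]:
    t=load(tag)
    if pts is None:
        q=dict(P=(311,279),K=(374,243));w={k:px2w(t,180+u/2.9,130+v/2.9,{'P':.0865,'K':.112}[k]) for k,(u,v) in q.items()};b=-106.13
    else:
        z=dict(L=.064,B=.064,R=.064,K=.112,P=.0865)
        w={k:px2w(t,220+u/5,140+v/5,z[k]) for k,(u,v) in pts.items()}
        b=fit([w[k][:2] for k in 'LBR'],g)
    d=w['K']-w['P'];print(tag,'cover dir-table',(np.degrees(np.arctan2(d[1],d[0]))-b)%360,np.linalg.norm(d[:2]))
E
```

```text
top0 cover dir-table 42.643881972177226 0.05785607908704948
[0.5758 0.0595] -251.21 [-0.0004 -0.0007  0.0014 -0.0002 -0.001   0.0009]
top23 cover dir-table 48.33423130205074 0.057239830744786786
[0.5756 0.0599] -252.48 [-0.0003 -0.0011  0.0012  0.0005 -0.0008  0.0006]
top25 cover dir-table 48.097660066883634 0.058394074957139545
```

```bash
python3 - <<'E'
from h import *
from scipy.optimize import least_squares
def blob(im,c,r=9):
    u0,v0=int(c[0]),int(c[1]);g=im['frame'][v0-r:v0+r+1,u0-r:u0+r+1].astype(float).mean(2)
    w=np.clip(120-g,0,None)*(g<90);vv,uu=np.mgrid[v0-r:v0+r+1,u0-r:u0+r+1];return (uu*w).sum()/w.sum(),(vv*w).sum()/w.sum()
def cyl(im,x,y):
    return np.mean([w2px(im,[x,y,z]) for z in np.linspace(.0795,.112,9)],0)
ax=np.array([.5757,.0590])
for tag,b,c0 in [('top0',-106.13,(180+374/2.9,130+243/2.9)),('top18',-172.1,(220+347/5,140+455/5)),('top25',-252.48,(220+217/5,140+375/5)),('side4',-172.1,(260,207)),('side18',-172.1,(260,207)),('side25',-252.48,(180+242/4,150+195/4)),('side0',-106.13,(120+396/2.3,170+85/2.3))]:
    im=load(tag);m=np.array(blob(im,c0))
    r=least_squares(lambda q:cyl(im,*q)-m,[.55,.05]);p=r.x
    th=np.radians(b);k=ax+.055*np.array([np.cos(th),np.sin(th)]);d=p-k
    er=np.array([np.cos(th),np.sin(th)]);et=np.array([-er[1],er[0]])
    print(tag,m.round(2),p.round(4),'vs shut',k.round(4),'rad/tan mm',(d@er*1000).round(1),(d@et*1000).round(1))
E
```

```text
top0 [308.46 213.75] [0.5602 0.0079] vs shut [0.5604 0.0062] rad/tan mm -1.6 -0.6
top18 [289.36 230.8 ] [0.522  0.0522] vs shut [0.5212 0.0514] rad/tan mm -0.9 -0.7
top25 [263.15 214.65] [0.5602 0.112 ] vs shut [0.5591 0.1114] rad/tan mm 0.2 -1.2
side4 [260.44 210.85] [0.5283 0.0565] vs shut [0.5212 0.0514] rad/tan mm -7.7 -4.0
side18 [260.35 210.87] [0.5282 0.0566] vs shut [0.5212 0.0514] rad/tan mm -7.6 -4.1
side25 [240.4  198.48] [0.5562 0.1107] vs shut [0.5591 0.1114] rad/tan mm 0.2 3.1
side0 [291.84 206.62] [0.5579 0.0067] vs shut [0.5604 0.0062] rad/tan mm 0.1 -2.6
```

```bash
python3 - <<'E'
from cell import arm
print(arm.sign_off()); print(arm.observe()['clock'])
E
```

```text
the job is handed in; nothing more can be done
None
the job is handed in; nothing more can be done
```

I loaded the polishing machine and handed the job in at about 46 s of the 208 s. All the steps were done in the order you asked.

**What I did**
- **To the arrow:** I turned the table by the back spoke until the barrel was at the brass arrow. It measured within about 0.3° of it.
- **Cover open:** I swung the cover to about 1.8 rad, and the table did not move with it.
- **Tubes:** Only three tubes were on the worktop at the start, and all three are in the barrel. One was knocked a few centimetres aside during the run, so I found it again before picking it up. The third tube rests on top of another but lies well below the rim.
- **Cover shut:** I swung the cover back until I felt it press against its stop. From the side camera, the knob looked the same as before the cover was opened.
- **To the drive unit:** I turned the barrel by the right spoke with the cover shut. I gripped the spoke a second time for a small correction of about 1°.

**Last checks**
- **Table angle:** The three spokes in the top picture put the table about 80.3° clockwise of the loading position (-1.40 rad, the target).
- **Cover:** The knob sat within about 1–2 mm of its shut position in the top pictures. A rougher check of the pin-to-knob direction drifted by about 5° between pictures. I put that down to viewing the tall knob at an angle. Fitting the knob's side position gave errors up to 8 mm, which I also set aside because other dark parts spoiled it.
- **Pin as a table reference:** Before the last correction, the pin gave a table angle about 3° different from the spokes. I went by the spokes.
- **Worktop:** The last pictures show no tubes left on the part of the worktop not hidden by the arm. The gripper was clear of everything.

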